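Refill the swivel caddy with cedar balls

TASK

Refill the closet's swivel caddy: swivel it until its pointer arm is over the green mark and tilt the bin upright (rim level), then, with it standing so, empty every cedar ball out of the two yellow cups into the bin. With the balls in, tilt the bin 30 degrees forward (orange tick) and swivel it to the orange mark, and leave both cups standing upright on the black mat; leave the other things where they are.

Things in the scene. Friction and masses are not known exactly. Their poses are not given: they have to be found in the camera images.
- swivel (a joint): swivel angle of the caddy on its round foot (rad). 0: the white pointer arm lies over the green mark on the foot (the foot's -x side); positive is anticlockwise seen from above; at 0.6 the pointer arm lies over the orange mark. Runs -1.3 to 1.1, stays where it is left (friction 0.15 N m).
- tilt (a joint): tilt angle of the bin (rad). 0: bin upright, rim level (white line on the hub points at the green tick on the side cheek); positive leans the bin's mouth forward, towards the pointer-arm side; 0.52 (30 degrees, orange tick) is the display tilt. Runs -0.3 to 1.1, stays where it is left (friction 0.25 N m).
- foot: fixed round black foot of the caddy, 290 mm across, 22 mm high, on the table; origin at the centre of its underside, on the vertical swivel axis. Its -x axis points to the green mark; the orange mark is 0.6 rad further anticlockwise seen from above. Marks are 26 mm wide.
- post (a point): grip point on the red upright post (18 mm thick) at the end of the pointer arm that turns with the caddy: 150 mm in front of the swivel axis, 77 mm above the table, 17 mm below the post's top; the pointer arm below it is at 25 to 34 mm above the table. Moves the swivel when pushed or carried round. The point's -x axis points outward along the arm.
- axle (a point): centre of the tilt axle, on the swivel axis, 125 mm above the table; turns with the swivel: its -x axis is the bin's forward direction, its y axis is the tilt axle. Side cheeks reach 175 mm apart over the outside, up to 160 mm above the table.
- bar (a point): middle of the round red tilt bar (14 mm thick, 110 mm long, parallel to the axle, 94 mm free between its stalks), fixed to the bin 60 mm above its rear rim: in the bin's axes 61 mm behind and 110 mm above the axle (so 235 mm above the table with the bin upright). Can be gripped from above at every tilt and carried round the axle; the bar may turn between the finger pads. Site axes are the bin's own.
- bin_floor (a point): centre of the inner floor of the blue open bin (outside 130 mm front to back, 150 mm wide, 100 mm high; walls 4 mm); x to the bin's rear, y across, z to its mouth, 96 mm above this floor. The axle is 46 mm above this floor; with the bin upright its rim is 175 mm above the table.
- mat: fixed black rubber mat, 340 mm (x) by 170 mm (y), 4 mm thick; origin at the centre of its underside
- scraper: bystander: steel scraper with black handle, lying flat, 195 mm long, 18 mm high
- grout_brush: bystander: green nylon grout brush lying bristles down, 190 mm long, 34 mm high
- dustpan: bystander: small red dustpan, 290 by 200 mm with handle, 52 mm high
- bottle: bystander: green glass bottle with cork stopper, 68 mm across, 183 mm high, upright
- sprayer: bystander: white spray bottle with blue head, 74 mm across, 180 mm high, upright
- cup_a: loose yellow plastic cup off the pegboard, round, 85 mm high, outside 66 mm across at the rim tapering to 59 mm at the foot, walls 3 mm, floor 4 mm, about 0.09 kg; stands on the mat and may hold cedar balls or be empty; origin at the centre of its underside, z up through the mouth
- cup_b: loose yellow plastic cup off the pegboard, round, 85 mm high, outside 66 mm across at the rim tapering to 59 mm at the foot, walls 3 mm, floor 4 mm, about 0.09 kg; stands on the mat and may hold cedar balls or be empty; origin at the centre of its underside, z up through the mouth
- ball0_center (a point): centre of a cedar wood ball, 21 mm across, 10 g, at the start in one of the cups (None if this ball is absent)
- ball1_center (a point): centre of a cedar wood ball, 21 mm across, 10 g, at the start in one of the cups (None if this ball is absent)
- ball2_center (a point): centre of a cedar wood ball, 21 mm across, 10 g, at the start in one of the cups (None if this ball is absent)
- ball3_center (a point): centre of a cedar wood ball, 21 mm across, 10 g, at the start in one of the cups (None if this ball is absent)
- ball4_center (a point): centre of a cedar wood ball, 21 mm across, 10 g, at the start in one of the cups (None if this ball is absent)
- ball5_center (a point): centre of a cedar wood ball, 21 mm across, 10 g, at the start in one of the cups (None if this ball is absent)
- ball6_center (a point): centre of a cedar wood ball, 21 mm across, 10 g, at the start in one of the cups (None if this ball is absent)
- ball7_center (a point): centre of a cedar wood ball, 21 mm across, 10 g, at the start in one of the cups (None if this ball is absent)
Not all that is in view belongs to the job. Leave any grey, pink or red look-alike of the cup_a alone.

How it is judged:
By the outcome, as a careful person would: the job done as asked, in the order asked, and still so for the second after the job is handed in, with the robot touching nothing.
Of ball0, ball1, ball2, ball3, ball4, ball5, ball6, ball7 only 4 to 7 are there at a start; the rules pass over those that are not, and their reading is None.
At some moment in a run one of cup_a, cup_b may be knocked a few centimetres aside while the robot is not near it.
It also fails if it takes over 210 s, if anything falls off the work surface, if the arm or the gripper's body presses on something with over 40 N, if the wrist force passes 120 N, or if a joint passes its speed limit or range.

ROBOT

A 6-joint arm with a two-finger parallel gripper is mounted at the origin on the work surface. World frame = base frame: x ahead of the robot, y to its left, z up, the work surface at z = 0. Lengths are in mm, angles in degrees, forces in N, time in s.
With the tool pointing down it reaches from about 250 to 850 mm from the base axis. Payload 12.5 kg.
Tool frame: the origin (TCP) lies midway between the tips of the shut fingers; the grasp point (between the pads) lies manip.tcp_to_grasp behind it (manip.tcp_to_grasp is the distance from the TCP to the grasp point, in mm); y points along the fingers, x is the direction in which the jaws open and shut, and the axes are right-handed (so a half turn about y gives the same grasp; the last joint's range is limited). The gripper opens to 93 mm and grips with 3 to 60 N. Pads are 15 mm wide; open, the fingers measure 128 mm over their backs; the gripper's body (75 mm by 188 mm) begins 65 mm behind the grasp point.
Start: joints at [-73.946, 20.094, 94.641, -0, 65.266, -4.847], TCP at [196.237, -513.785, 218.633] pointing down, gripper open.
Joint ranges: [-157.81, 157.81], [-45, 120.19], [0.68, 151.7], [-89.99, 269.99], [4.06, 180], [-164.3, 164.3]. Speed limits (degrees/s): [127.2, 127.2, 159.86, 180, 180, 180].

INTERFACE

Orientations are given as [roll, pitch, yaw] about the fixed x, y, z axes, in that order (R = Rz(yaw) Ry(pitch) Rx(roll)).
In Python, from workcell import manip gives the robot as it stands.
- The arm moves only by the shell command python3 -m creep 'ROWS'. ROWS is JSON, a list that holds one entry, the list of rows, each a list of 5 numbers: the shift along the tool's x, y, z in m, then the turn about the tool's y in rad, then the opening, from 0 (shut) to 1 (fully open). In form: [[[dx, dy, dz, yaw, gripper], ...]]. A call has 1 to 12 rows; each row is the pose to reach, as a shift and turn from the pose commanded when the call began, along the tool's axes at that moment; what a row does not reach only later rows make up. A row lasts 1/10 s, in which the tool goes at most 50 mm and 8.59 degrees, less where a joint would pass 70% of its speed; a pose out of reach is approached as far as the arm can. A call with a gripper value outside its range is refused whole. The fingers move at their own pace and stop on an object; the grip force is fixed at half the most. Time passes only in rows, so rows that repeat a pose let the fingers close. It gives the time, the measured TCP pose, the force and the opening at its end, in the units of the state.
- manip.state(): the state, without advancing time (a new reading comes with each control period).
- manip.read_camera(name): name is "scene" or "side" or "wrist"; returns the picture (384x512x3 uint8, blue, green, red); there is no depth.
- manip.calibration(name): a dict with "fx", "fy", "cx", "cy" (pixels), "k1" (the pictures are not rectified: a ray, as slopes to the right and down, at radius r is drawn at 1 + k1 r^2 times it, then the intrinsics apply), "R" (3x3) and "t" (3): a world point X has camera coordinates R X + t. Camera axes: x right, y down, z forward; pixel columns grow to the right and rows downward; lengths in mm; the calibration is good to about 2 mm. A picture is of the moment at which its call begins: read the wrist's pose just before it. calibration takes no time and is no camera call; for the wrist camera it gives the pose at the moment of the call.
- manip.close_job(): hands the job in, once; it reports no verdict.
The state is a dict: "clock": time; "qpos": joint angles; "dq": joint speeds; "joint_torque": joint torques, N m; "position": TCP position; "ee_rot": TCP orientation; "force": force on the tool from outside, world axes, zero at the start; "moment": the same for the moment, N m; "gripper_width": opening from 0.0 (shut) to 1.0 (fully open).
Only numpy, scipy, OpenCV 4.12 (cv2) and the standard library are available. Lean on these libraries where they do the work, as an engineer would, in place of code of your own. Each camera call takes 0.05 s, during which the arm holds its last target.

## Working session

There is one attempt and no reset: what is moved stays moved. The work goes in short steps, Python scripts to look and compute and a shell command to move; the robot and the scene stay as the last step left them, time stands still between calls to the robot, and variables do not carry over. Pictures are saved under pics/ and viewed, and the job is handed in when it is done.

```bash
ls; mkdir -p pics; cat > h.py <<'E'
from workcell import manip
import numpy as np, cv2
from scipy.spatial.transform import Rotation as Ro
def snap(n,f):
    c=manip.calibration(n); im=manip.read_camera(n); cv2.imwrite('pics/'+f,im); return im,c
def K(c): return np.array([[c['fx'],0,c['cx']],[0,c['fy'],c['cy']],[0,0,1]],float),np.array([c['k1'],0,0,0],float)
def ray(c,u,v):
    k,d=K(c); p=cv2.undistortPoints(np.array([[[u,v]]],float),k,d)[0,0]
    R=np.array(c['R']);t=np.array(c['t']); return -R.T@t, R.T@np.array([p[0],p[1],1])
def onz(c,u,v,z):
    o,d=ray(c,u,v); return (o+d*(z-o[2])/d[2]).round(1)
def proj(c,X):
    k,d=K(c);R=np.array(c['R']);t=np.array(c['t'],float)
    return cv2.projectPoints(np.array([X],float),cv2.Rodrigues(R)[0],t,k,d)[0].reshape(-1).round(1)
def tri(rs):
    A=0;b=0
    for o,d in rs:
        d=d/np.linalg.norm(d);P=np.eye(3)-np.outer(d,d);A=A+P;b=b+P@o
    return np.linalg.solve(A,b).round(1)
E
python3 - <<'E'
from h import *
for n in("scene","side","wrist"):
    im,c=snap(n,n+'0.png'); print(n,c['fx'],c['k1'],np.round(-np.array(c['R']).T@np.array(c['t'])),np.round(c['R'],2).tolist())
s=manip.state();print(s['clock'],s['position'],s['ee_rot'],s['force'],manip.tcp_to_grasp)
E
```

```text
pics
scene 459.6889042700986 -0.16453682156624203 [1532. -207. 1475.] [[0.12, 0.99, 0.02], [0.8, -0.08, -0.59], [-0.59, 0.08, -0.8]]
side 462.13481654002834 0.005088650131443265 [-157.  801. 1070.] [[-0.76, -0.65, 0.01], [-0.41, 0.47, -0.78], [0.5, -0.6, -0.62]]
wrist 313.85029573036303 -0.08240109943004643 [ 275. -483.  385.] [[0.36, -0.93, -0.0], [-0.89, -0.34, 0.3], [-0.28, -0.11, -0.95]]
0.15 [ 196.16359844 -513.54634951  218.23422681] [-8.99970932e+01  5.07618468e-02 -6.90971999e+01] [0.18483614 0.7356793  0.04001408] 18.8
```

View pics/scene0.png

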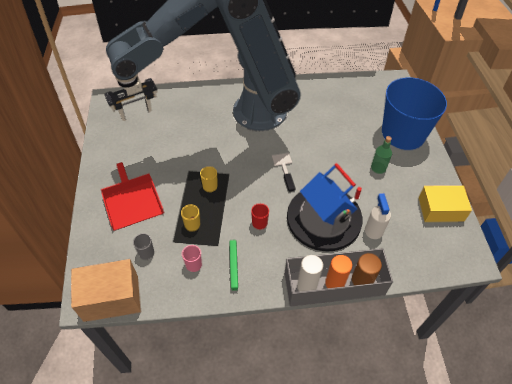

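View pics/side0.png

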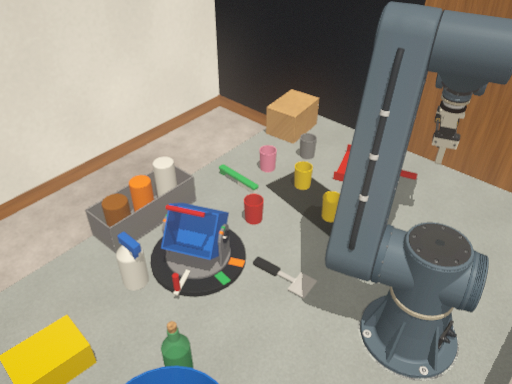

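View pics/wrist0.png

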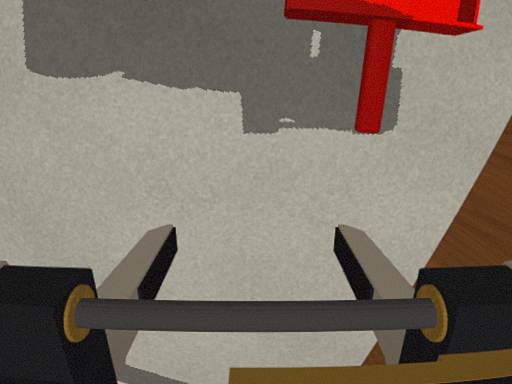

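```bash
python3 - <<'E'
from h import *
a=cv2.imread('pics/side0.png')[190:310,130:270]; b=cv2.imread('pics/scene0.png')[140:260,250:410]
cv2.imwrite('pics/c1.png',cv2.resize(a,None,fx=5,fy=5,interpolation=2)); cv2.imwrite('pics/c2.png',cv2.resize(b,None,fx=4.8,fy=4.8,interpolation=2))
m=cv2.imread('pics/scene0.png')[160:285,90:275];cv2.imwrite('pics/c3.png',cv2.resize(m,None,fx=4.2,fy=4.2,interpolation=2))
m=cv2.imread('pics/side0.png')[130:240,230:360];cv2.imwrite('pics/c4.png',cv2.resize(m,None,fx=5,fy=5,interpolation=2))
E
```

```text
(no output)
```

View pics/c1.png

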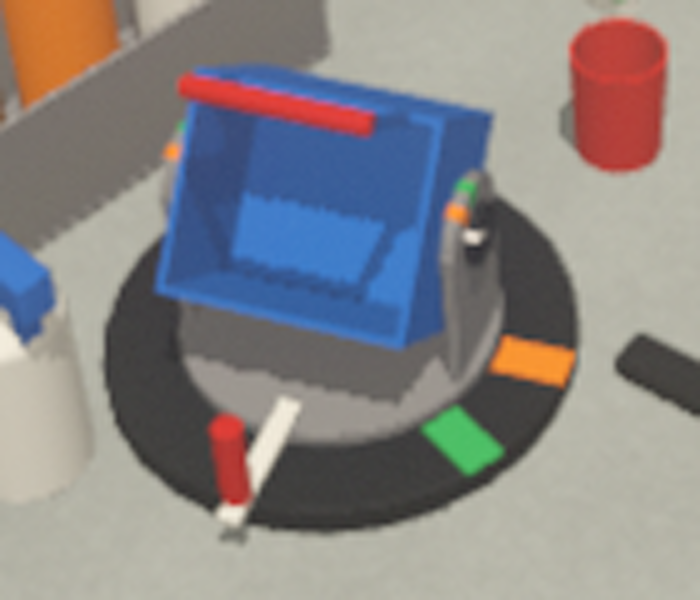

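View pics/c2.png

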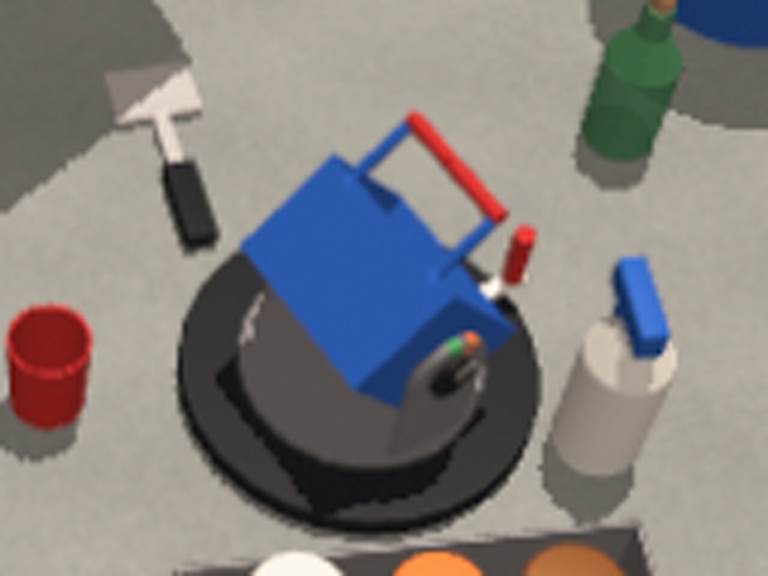

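View pics/c3.png

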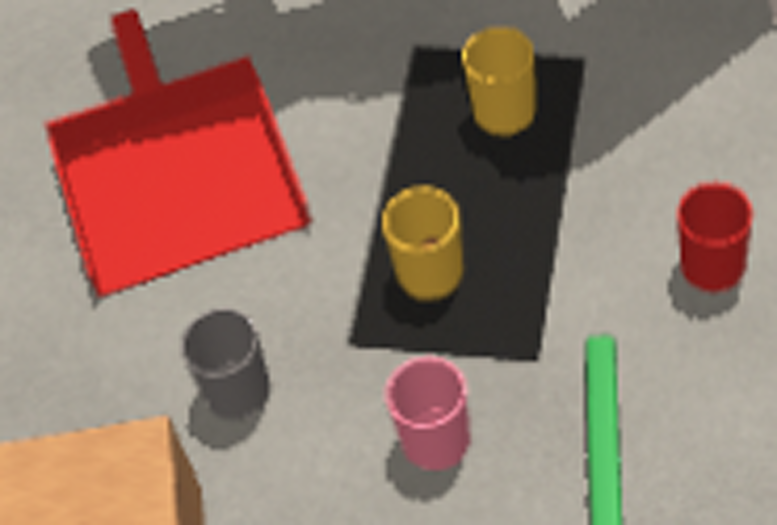

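View pics/c4.png

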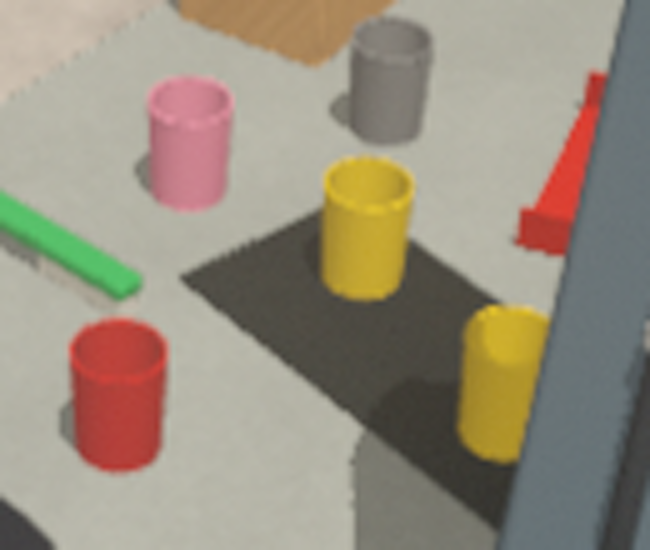

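```bash
python3 - <<'E'
from h import *
S=manip.calibration('scene');D=manip.calibration('side')
g=onz(D,222.6,278,22);o=onz(D,237,262.2,22);print('green',g,'orange',o)
sc=lambda x,y:(250+x/4.8,140+y/4.8); sd=lambda x,y:(130+x/5,190+y/5)
pt=tri([ray(D,*sd(228,422)),ray(S,*sc(527,233))]);print('posttop',pt)
for a,b in(((187,88),(502,215)),((368,123),(413,118))): print('bar',tri([ray(D,*sd(*a)),ray(S,*sc(*b))]))
print('bar alt',tri([ray(D,*sd(187,88)),ray(S,*sc(413,118))]))
# foot disc ellipse, pts on outer top edge scene & side
for c,pts in((S,[sc(180,365),sc(205,285),sc(540,375),sc(505,475),sc(440,515),sc(330,515)]),(D,[sd(105,330),sd(578,320),sd(150,250),sd(560,245),sd(540,430),sd(330,515)])):
    P=np.array([onz(c,*p,22)[:2] for p in pts]);A=np.c_[2*P,np.ones(len(P))];x=np.linalg.lstsq(A,(P**2).sum(1),rcond=None)[0];print('disc',x[:2],np.sqrt(x[2]+x[:2]@x[:2]))
# cups: rim centers
m3=lambda x,y:(90+x/4.2,160+y/4.2); m4=lambda x,y:(230+x/5,130+y/5)
print('cup near robot',onz(S,*m3(499,57),89),' side', onz(D,*m4(510,328),89))
print('cup far',onz(S,*m3(421,217),89), onz(D,*m4(368,187),89))
for p in((415,46),(584,58),(538,361),(349,345)): print('mat',onz(S,*m3(*p),4))
print('redcup',onz(S,*m3(714,213),85),onz(D,*m4(119,350),85))
print('sprayer',onz(S,*sc(590,460),0),'crate',onz(S,*sc(175,575),60),onz(S,*sc(640,530),60), 'bottle',onz(S,*sc(615,155),0),'scraper',onz(S,*sc(190,245),10))
E
```

```text
green [490.4 195.2  22. ] orange [500.  123.1  22. ]
posttop [550.4 313.5  96.2]
bar [637.1 244.9 242. ]
bar [543.  200.6 242.1]
bar alt [591.6 225.6 272.3]
disc [611.89687396 178.25649934] 143.56723323051244
disc [607.36007667 177.28603929] 144.80636127347924
cup near robot [ 414.5 -249.    89. ]  side [ 418.6 -255.3   89. ]
cup far [ 584.3 -325.3   89. ] [ 583.2 -320.9   89. ]
mat [ 323.5 -332.9    4. ]
mat [ 355.9 -169.2    4. ]
mat [ 688.3 -235.5    4. ]
mat [ 655.5 -400.     4. ]
redcup [603.8 -72.4  85. ] [602.7 -71.7  85. ]
sprayer [706.8 347.    0. ] crate [800.5  -2.9  60. ] [803.9 346.8  60. ] bottle [407.8 450.3   0. ] scraper [472.7  62.7  10. ]
```

```bash
cat >> h.py <<'E'
def to(x,y,zt,yaw=None,pr=True):
    """shift to bring TCP to x,y,zt and tool-x world yaw (deg)"""
    s=manip.state(); R=Ro.from_euler('xyz',s['ee_rot'],degrees=True).as_matrix()
    d=R.T@(np.array([x,y,zt])-s['position'])/1000
    psi=np.degrees(np.arctan2(R[1,0],R[0,0])); a=0 if yaw is None else -np.radians((yaw-psi+180)%360-180)
    if pr: print('shift',d.round(4),'turn',round(a,4),'psi',round(psi,1),'n>=',np.ceil(max(np.linalg.norm(d)/.05,abs(a)/.15)))
    return d,a
E
python3 -c "
from h import *
to(551,313,330,23)"
```

```text
shift [-0.6456 -0.1112  0.6264] turn -1.6074 psi -69.1 n>= 19.0
```

```bash
python3 -m creep '[[[0,-0.11,0,0,1],[0,-0.11,0,-0.1,1],[0,-0.11,0,-0.2,1],[-0.02,-0.11,0.03,-0.3,1],[-0.05,-0.11,0.06,-0.4,1],[-0.08,-0.11,0.09,-0.5,1],[-0.12,-0.11,0.12,-0.6,1],[-0.15,-0.11,0.15,-0.7,1],[-0.19,-0.11,0.19,-0.8,1],[-0.22,-0.11,0.22,-0.9,1],[-0.26,-0.11,0.25,-1.0,1],[-0.29,-0.11,0.28,-1.1,1]]]'; python3 -c "
from h import *
to(551,313,300,23)"
```

```text
clock: 1.35
position: [354.2, -140.7, 328.7]
ee_rot: [-90.0, -0.0, -5.8]
force: [0.4, -0.2, 0.7]
gripper_width: 1.001
shift [0.1497 0.0287 0.4713] turn -0.5031 psi -5.8 n>= 10.0
```

```bash
python3 -m creep '[[[0.02,0,0.05,-0.05,1],[0.03,0,0.09,-0.1,1],[0.05,0,0.13,-0.15,1],[0.06,0,0.18,-0.2,1],[0.075,0,0.22,-0.25,1],[0.09,0,0.27,-0.3,1],[0.1,0,0.31,-0.35,1],[0.115,0,0.35,-0.4,1],[0.13,0.01,0.4,-0.45,1],[0.14,0.02,0.44,-0.5,1],[0.15,0.029,0.471,-0.503,1],[0.15,0.029,0.471,-0.503,1]]]'; python3 -c "
from h import *
im,c=snap('wrist','w1.png'); snap('side','s1.png'); print(manip.state()['position'],proj(c,[550,314,94]))"
```

```text
clock: 2.55
position: [553.2, 312.3, 296.8]
ee_rot: [-90.0, 0.2, 22.9]
force: [0.8, -0.9, 0.5]
gripper_width: 1.0
[553.0905424  309.61824171 298.88281088] [253.6 159.5]
```

View pics/w1.png

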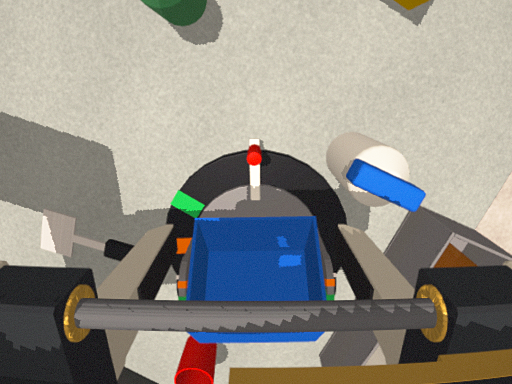

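View pics/s1.png

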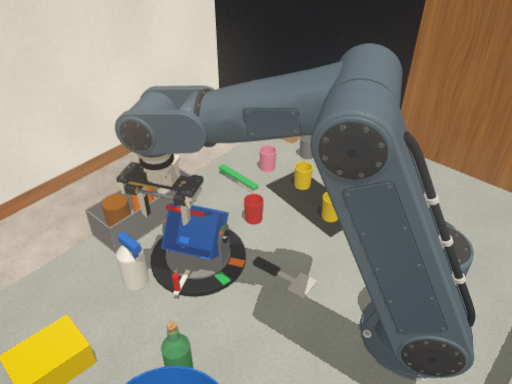

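```bash
python3 -c "
from h import *
c=manip.calibration('wrist');im=cv2.imread('pics/w1.png')
hsv=cv2.cvtColor(im,cv2.COLOR_BGR2HSV);m=((hsv[...,0]<8)|(hsv[...,0]>172))&(hsv[...,1]>150)&(hsv[...,2]>80);m[:, :200]=0;m[250:]=0
ys,xs=np.nonzero(m);print(xs.min(),xs.max(),ys.min(),ys.max())
print(onz(c,254,156,94),onz(c,254,148,94),onz(c,254,163,94), onz(c,187.5,203.5,22), onz(c,183.5,246,22))
a=onz(c,330,150,0);print('sprayer base left',a)
to(551,314,58,23)"
```

```text
246 261 145 165
[549.2 315.1  94. ] [545.4 324.1  94. ] [552.5 307.1  94. ] [490.1 194.5  22. ] [507.5 123.5  22. ]
sprayer base left [658.4 349.6   0. ]
shift [1.000e-04 2.409e-01 4.900e-03] turn -0.0036 psi 22.8 n>= 5.0
```

```bash
python3 -m creep '[[[0,0.04,0.003,0,1],[0,0.08,0.004,0,1],[0,0.12,0.005,0,0.7],[0,0.16,0.005,0,0.6],[0,0.19,0.005,0,0.5],[0,0.22,0.005,0,0.5],[0,0.235,0.005,0,0.5],[0,0.235,0.005,0,0.5]]]'; python3 -c "
from h import *
to(550.5,314,62,23)"
```

```text
clock: 3.45
position: [550.7, 313.0, 63.7]
ee_rot: [-90.0, 0.1, 22.7]
force: [-0.2, 0.3, 0.6]
gripper_width: 0.536
shift [0.0002 0.0017 0.001 ] turn -0.0053 psi 22.7 n>= 1.0
```

```bash
python3 -m creep '[[[0,0.002,0.001,0,0.3],[0,0.002,0.001,0,0],[0,0.002,0.001,0,0],[0,0.002,0.001,0,0],[0,0.002,0.001,0,0]]]' && python3 -m creep '[[[-0.0127,0,-0.0005,-0.0855,0],[-0.0254,0,-0.0022,-0.171,0],[-0.038,0,-0.0049,-0.2565,0],[-0.05,0,-0.0087,-0.342,0],[-0.062,0,-0.0135,-0.4275,0],[-0.0734,0,-0.0193,-0.513,0],[-0.0843,0,-0.026,-0.5985,0],[-0.0945,0,-0.0336,-0.684,0],[-0.104,0,-0.0421,-0.7695,0],[-0.1129,0,-0.0514,-0.855,0],[-0.1208,0,-0.0614,-0.9405,0],[-0.1279,0,-0.072,-1.026,0]]]'; python3 -m creep '[[[0,0,0,0,0],[0,0,0,0,0]]]';python3 -c "
from h import *
im,c=snap('wrist','w2.png'); snap('side','s2.png')"
```

```text
clock: 3.95
position: [551.3, 315.2, 63.4]
ee_rot: [-90.0, -0.1, 22.7]
force: [-1.6, -1.5, 5.1]
gripper_width: 0.182
clock: 5.15
position: [461.9, 199.0, 63.4]
ee_rot: [-90.2, -0.1, 81.7]
force: [5.0, -1.0, -0.1]
gripper_width: 0.183
clock: 5.35
position: [462.0, 199.3, 63.4]
ee_rot: [-90.1, -0.0, 81.4]
force: [2.5, -2.2, 6.5]
gripper_width: 0.184
```

View pics/w2.png

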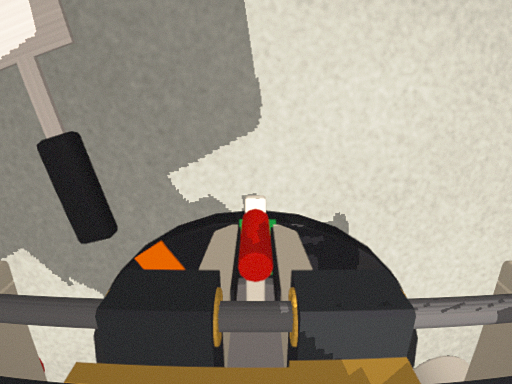

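View pics/s2.png

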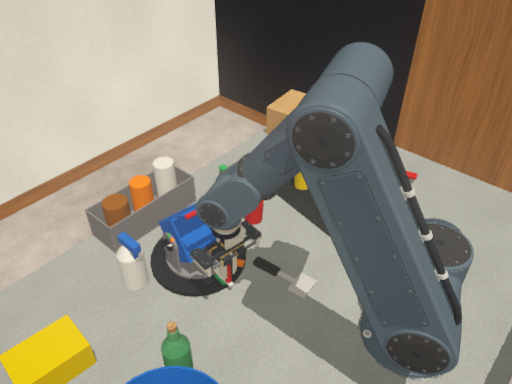

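```bash
python3 -m creep '[[[0,0,0,0,0.4],[0,0,0,0,0.5],[0,0,0,0,0.5],[0,-0.04,0,0,0.5],[0,-0.09,0,0,0.5],[0,-0.14,0.01,0.13,0.6],[0,-0.19,0.02,0.26,0.7],[0,-0.24,0.03,0.39,0.7],[0,-0.27,0.03,0.52,0.7],[0,-0.3,0.03,0.65,0.7],[0,-0.3,0.03,0.78,0.7],[0,-0.3,0.03,0.91,0.7]]]';python3 -m creep '[[[0,0,0,0.13,0.7],[0,0,0,0.26,0.7],[0,0,0,0.39,0.7],[0,0,0,0.52,0.7],[0,0,0,0.65,0.7],[0,0,0,0.65,0.7]]]';python3 -c "
from h import *
im,c=snap('wrist','w3.png'); snap('side','s3.png');snap('scene','sc3.png');print(manip.state()['position'],proj(c,[562.8,184.6,242]))
m=cv2.imread('pics/side'[:0]+'pics/s3.png')[190:310,130:270];cv2.imwrite('pics/c5.png',cv2.resize(m,None,fx=5,fy=5,interpolation=2))"
```

```text
clock: 6.65
position: [431.2, 203.8, 363.3]
ee_rot: [-90.0, -0.1, 29.1]
force: [0.1, -0.0, -0.5]
gripper_width: 0.701
clock: 7.25
position: [431.0, 203.7, 362.4]
ee_rot: [-90.0, 0.0, -8.0]
force: [0.7, -0.0, 0.2]
gripper_width: 0.699
[431.13032009 203.66791226 362.5117701 ] [392.8 182. ]
```

View pics/w3.png

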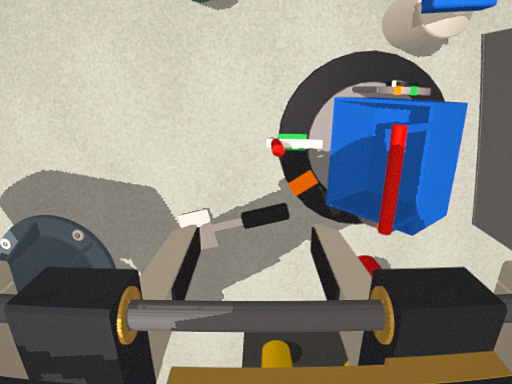

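View pics/c5.png

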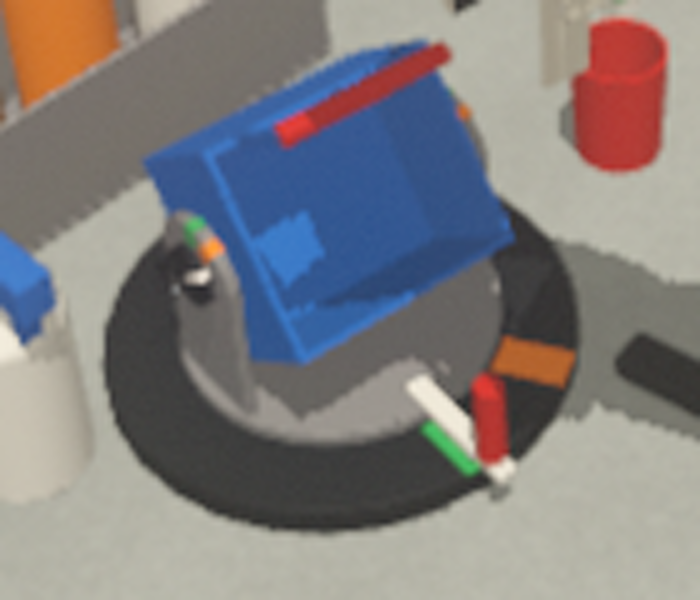

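View pics/sc3.png

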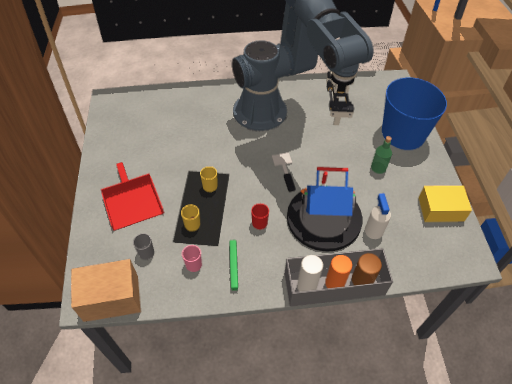

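```bash
python3 - <<'E'
from h import *
W=manip.calibration('wrist');D=manip.calibration('side');S=manip.calibration('scene')
im=cv2.imread('pics/w3.png');hsv=cv2.cvtColor(im,cv2.COLOR_BGR2HSV)
m=(hsv[...,1]<25)&(hsv[...,2]>215);n,l,st,ce=cv2.connectedComponentsWithStats(m.astype(np.uint8))
for i in range(1,n):
    if st[i,4]>60: print('white',st[i],ce[i])
cv2.imwrite('pics/c6.png',cv2.resize(im[70:260,250:480],None,fx=3.4,fy=3.0,interpolation=2))
C=np.array([610.3,177.8])
def ang(p): d=p[:2]-C; return np.degrees(np.arctan2(d[1],d[0]))%360,np.hypot(*d)
g=(hsv[...,0]>50)&(hsv[...,0]<80)&(hsv[...,1]>150);ys,xs=np.nonzero(g[120:160,260:330]);print('green px',xs.min()+260,xs.max()+260,ys.min()+120,ys.max()+120)
o=(hsv[...,0]>5)&(hsv[...,0]<20)&(hsv[...,1]>180)&(hsv[...,2]>150);ys,xs=np.nonzero(o[160:200,280:325]);u,v=xs.mean()+280,ys.mean()+160;p=onz(W,u,v,22);print('orange',p,ang(p))
for u,v in((318,145),(300,144)): p=onz(W,u,v,34);print('arm',p,ang(p))
sd=lambda x,y:(130+x/5,190+y/5)
for q in((418,385),(505,475)): p=onz(D,*sd(*q),34);print('arm side',p,ang(p))
# disc center from wrist
print('bar', tri([ray(W,399,128),ray(D,*sd(295,130))]), tri([ray(W,387,229),ray(D,*sd(440,55))]))
E
```

```text
white [317  23  27  18 106] [330.44339623  30.66037736]
white [293  27  38  35 347] [313.56195965  42.58213256]
white [ 115   54  168  173 5813] [204.15293308 140.96284191]
white [94 61 11 20 79] [98.92405063 69.96202532]
white [296  61  21  13  64] [304.890625  66.78125 ]
white [121  79  19  24  99] [130.1010101   90.50505051]
white [94 81 17 14 66] [102.33333333  88.48484848]
white [ 99  99  31  32 278] [113.26618705 115.66546763]
white [126 104  19  13  89] [134.34831461 109.64044944]
white [ 18 114  19  10  64] [ 27.765625 119.609375]
white [280 139  42   9 271] [303.70110701 142.93726937]
white [248 184  19  15  72] [257.70833333 190.31944444]
white [339 225  28  31 194] [351.7628866  238.90721649]
white [425 234  18  21  84] [433.5        245.45238095]
white [229 260  64  41 766] [262.71148825 284.4151436 ]
white [195 333  18  12  64] [204.875   336.46875]
green px 279 306 134 150
orange [500.8 125.9  22. ] (np.float64(205.35967000187455), np.float64(121.17697801150179))
arm [529.8 188.7  34. ] (np.float64(172.28883564278811), np.float64(81.23459854027716))
arm [501.4 194.1  34. ] (np.float64(171.48724464841024), np.float64(110.11312365018075))
arm side [531.8 189.6  34. ] (np.float64(171.45138968541113), np.float64(79.38192489477689))
arm side [447.3 204.9  34. ] (np.float64(170.5604798122662), np.float64(165.23743522579858))
bar [562.8 236.9 251.2] [559.7 130.5 234.6]
```

View pics/c6.png

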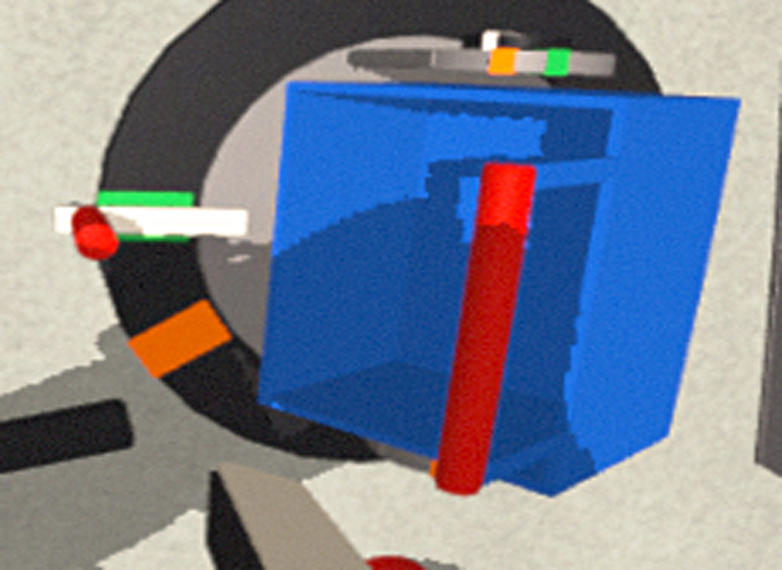

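```bash
python3 -m creep '[[[0.04,0,0,0,0.6],[0.08,0,0,0,0.5],[0.12,0.02,0,0,0.45],[0.132,0.05,-0.001,0,0.45],[0.132,0.08,-0.001,0,0.45],[0.132,0.1,-0.001,0,0.45],[0.132,0.12,-0.001,0,0.45],[0.132,0.12,-0.001,0,0.45],[0.132,0.12,-0.001,0,0.45]]]';python3 -c "
from h import *
im,c=snap('wrist','w4.png'); im=snap('side','s4.png')[0];to(562,184,224,-8.1);print(proj(c,[562,184,243]))
a=im[170:290,130:270];b=cv2.imread('pics/w4.png');cv2.imwrite('pics/c7.png',np.hstack([cv2.resize(a,(448,384),interpolation=2),b[:,150:]]))"
```

```text
clock: 8.3
position: [562.0, 184.7, 243.2]
ee_rot: [-90.0, -0.0, -7.8]
force: [-0.3, 0.1, 0.0]
gripper_width: 0.45
shift [-0.0003  0.02   -0.0008] turn 0.0052 psi -7.8 n>= 1.0
[255.7 240.7]
```

View pics/c7.png

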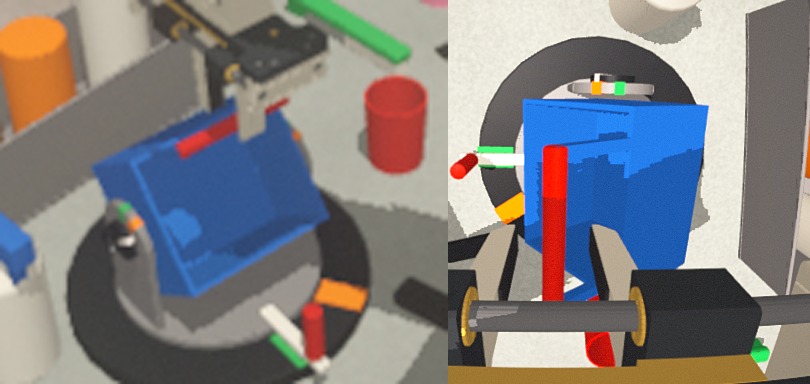

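```bash
python3 -m creep '[[[0,0.01,0,0,0.45],[0,0.019,-0.0005,0,0.45],[0,0.019,-0.0005,0,0.3],[0,0.019,-0.0005,0,0],[0,0.019,-0.0005,0,0],[0,0.019,-0.0005,0,0],[0,0.019,-0.0005,0,0]]]'; python3 -m creep '[[[0.0096,-0.0036,0,0,0],[0.0196,-0.0064,0,0,0],[0.0297,-0.0084,0,0,0],[0.0399,-0.0095,0,0,0],[0.0503,-0.0098,0,0,0],[0.0606,-0.0092,0,0,0],[0.0708,-0.0078,0,0,0],[0.0808,-0.0056,0,0,0],[0.0907,-0.0025,0,0,0],[0.1003,0.0013,0,0,0],[0.1095,0.006,0,0,0],[0.1095,0.006,0,0,0]]]';python3 -c "
from h import *
im,c=snap('wrist','w5.png'); im=snap('side','s5.png')[0]
a=im[170:290,130:270];b=cv2.imread('pics/w5.png');cv2.imwrite('pics/c8.png',np.hstack([cv2.resize(a,(448,384),interpolation=2),b[:,150:]]))"
```

```text
clock: 9.1
position: [562.0, 184.1, 223.9]
ee_rot: [-90.0, -0.0, -7.9]
force: [0.9, 0.1, 0.4]
gripper_width: 0.141
clock: 10.3
position: [671.3, 168.7, 216.9]
ee_rot: [-90.0, -0.0, -7.9]
force: [1.5, -3.6, -1.4]
gripper_width: 0.139
```

View pics/c8.png

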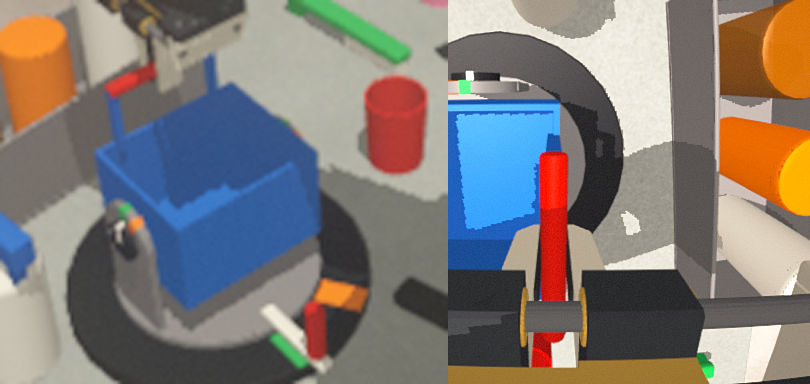

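```bash
python3 -m creep '[[[0,0,0,0,0.3],[0,0,0,0,0.45],[0,0,0,0,0.45],[0,-0.03,0,0,0.6],[0,-0.07,0,0,0.7],[-0.03,-0.11,0,0,0.8],[-0.08,-0.14,0,0,1],[-0.13,-0.15,0,0,1],[-0.18,-0.15,0,0,1],[-0.2,-0.15,-0.02,0,1],[-0.2,-0.15,-0.04,0,1],[-0.2,-0.15,-0.04,0,1]]]';python3 -c "
from h import *
im,c=snap('wrist','w6.png'); im=snap('side','s6.png')[0]
a=im[170:290,130:270];b=cv2.imread('pics/w6.png');cv2.imwrite('pics/c9.png',np.hstack([cv2.resize(a,(448,384),interpolation=2),b[:,150:]]));to(414,-255,360,-8)"
```

```text
clock: 11.6
position: [465.9, 155.9, 368.6]
ee_rot: [-90.0, -0.1, -7.9]
force: [0.7, 0.4, 0.4]
gripper_width: 1.001
shift [ 0.0042  0.0077 -0.4154] turn 0.0019 psi -7.9 n>= 9.0
```

View pics/c9.png

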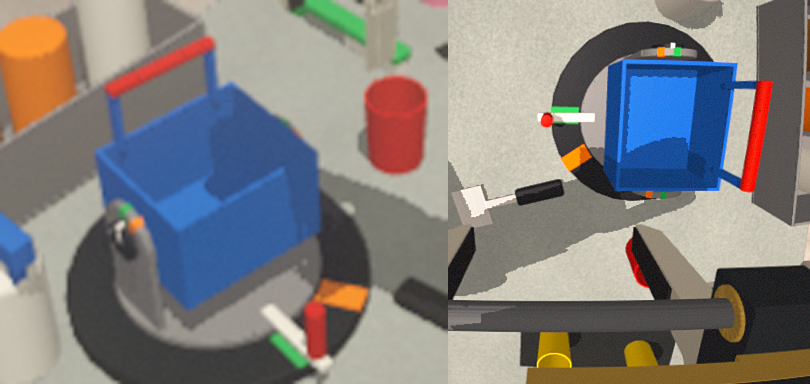

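```bash
python3 -m creep '[[[0,0,-0.05,0,1],[0,0,-0.1,0,1],[0,0,-0.15,0,1],[0,0,-0.2,0,1],[0.02,0,-0.25,0,1],[0.03,0,-0.3,0,1],[0.04,0,-0.35,0,1],[0.06,0,-0.4,0,1],[0.07,0,-0.45,0,1],[0.09,0,-0.5,0,1],[0.09,0,-0.52,0,1],[0.09,0,-0.52,0,1]]]';python3 -c "
from h import *
im,c=snap('wrist','w7.png');print(manip.state()['position'])
for z in (4,89): print(proj(c,[416,-252,z]),proj(c,[584,-323,z]))"
```

```text
clock: 12.9
position: [485.2, -374.0, 365.6]
ee_rot: [-89.9, 0.1, -8.0]
force: [-0.3, 0.4, -0.3]
gripper_width: 0.998
[ 485.26722527 -372.04249525  366.03025468]
[202.4  72. ] [311.2 101.8]
[192.1  68.9] [321.6 104.5]
```

View pics/w7.png

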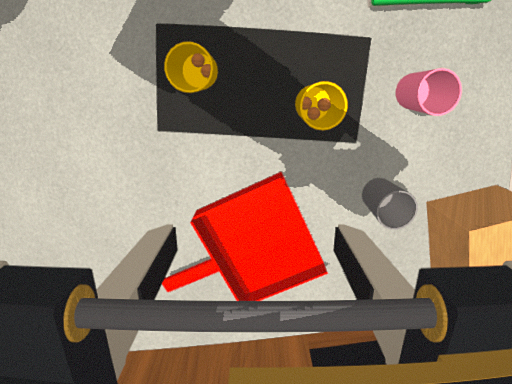

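```bash
python3 -c "
from h import *
im=cv2.imread('pics/w7.png');cv2.imwrite('pics/c10.png',cv2.resize(im[20:150,150:370],None,fx=3.6,fy=3.6,interpolation=2))
c=manip.calibration('wrist');hsv=cv2.cvtColor(im,cv2.COLOR_BGR2HSV);m=((hsv[...,0]>20)&(hsv[...,0]<33)&(hsv[...,1]>140)).astype(np.uint8);m[200:]=0
cs=[x for x in cv2.findContours(m,0,2)[0] if cv2.contourArea(x)>500]
for x in cs:
    (u,v),r=cv2.minEnclosingCircle(x);print(u,v,r,onz(c,u,v,89),onz(c,u,v,80))"
```

```text
321.0 104.0 26.305992126464844 [ 583.6 -320.1   89. ] [ 585.3 -320.8   80. ]
190.9371795654297 66.79145812988281 27.626054763793945 [ 415.1 -247.    89. ] [ 413.4 -246.2   80. ]
```

View pics/c10.png

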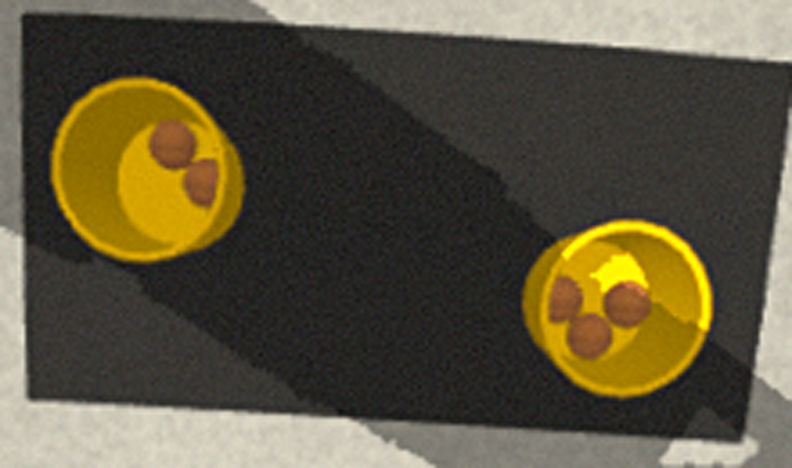

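```bash
python3 -c "
from h import *
to(414,-250,115,-8.1)"
```

```text
shift [-0.0871  0.2513  0.1107] turn 0.0023 psi -8.0 n>= 6.0
```

```bash
python3 -m creep '[[[-0.03,0,0.04,0,1],[-0.06,0.03,0.08,0,1],[-0.087,0.07,0.111,0.002,1],[-0.087,0.12,0.111,0.002,1],[-0.087,0.16,0.111,0.002,1],[-0.087,0.2,0.111,0.002,1],[-0.087,0.24,0.111,0.002,1],[-0.087,0.251,0.111,0.002,1],[-0.087,0.251,0.111,0.002,1]]]';python3 -c "
from h import *
im,c=snap('wrist','w8.png');im=snap('side','s8.png')[0];p=manip.state()['position'];print(p)
for q in ([414,-250,89],[414,-250,4]): print(proj(c,q))
a=im[120:270,230:405];b=cv2.imread('pics/w8.png');cv2.imwrite('pics/c11.png',np.hstack([cv2.resize(a,(420,360),interpolation=2),b[:360,75:450]]))"
```

```text
clock: 13.85
position: [413.8, -247.9, 116.1]
ee_rot: [-89.9, 0.1, -7.9]
force: [-0.7, -0.8, 0.9]
gripper_width: 0.998
[ 414.8279646  -249.01115906  118.24501008]
[256.3 224. ]
[256.2 186.2]
```

View pics/c11.png

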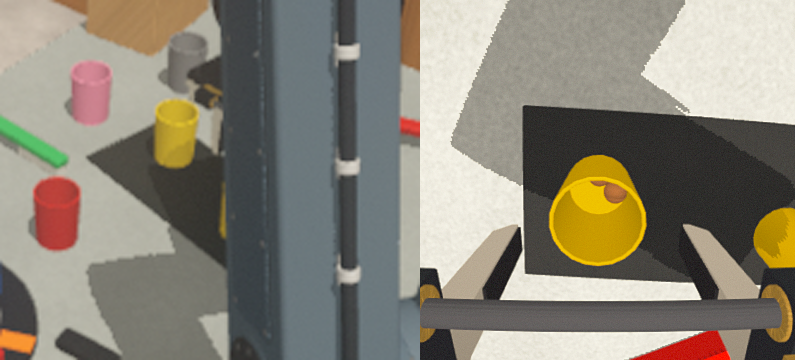

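```bash
python3 -m creep '[[[-0.003,0.03,0.001,0,1],[-0.003,0.06,0.001,0,1],[-0.003,0.087,0.001,0,1],[-0.003,0.087,0.001,0,1],[-0.003,0.087,0.001,0,0.5],[-0.003,0.087,0.001,0,0.5],[-0.003,0.087,0.001,0,0.5],[-0.003,0.087,0.001,0,0.5]]]'; python3 -c "
from h import *
print(manip.state()['position'])"
```

```text
clock: 14.75
position: [411.4, -247.7, 30.6]
ee_rot: [-90.0, -0.1, -8.0]
force: [0.3, 0.5, 0.1]
gripper_width: 0.707
[ 411.44543755 -247.66987632   30.62861116]
```

```bash
python3 -c "
from h import *
to(592,50,225,-8.1)"
```

```text
shift [ 0.1379 -0.1944  0.3197] turn 0.0024 psi -8.0 n>= 8.0
```

```bash
python3 -m creep '[[[0,-0.02,0,0,0.5],[0,-0.05,0,0,0.5],[0,-0.09,0,0,0.5],[0,-0.13,0.01,0,0.5],[0.01,-0.17,0.03,0,0.5],[0.03,-0.194,0.06,0,0.5],[0.05,-0.194,0.1,0,0.5],[0.07,-0.194,0.14,0,0.5],[0.09,-0.194,0.18,0,0.5],[0.11,-0.194,0.22,0,0.5],[0.125,-0.194,0.26,0,0.5],[0.132,-0.194,0.29,0.002,0.5]]]';python3 -m creep '[[[0.003,0,0.015,0,0.5],[0.006,0,0.029,0,0.5],[0.006,0,0.029,0,0.5]]]';python3 -c "
from h import *
im,c=snap('wrist','w9.png');im=snap('side','s9.png')[0];sc=snap('scene','sc9.png')[0];p=manip.state()['position'];print(p)
a=im[120:300,130:340];b=cv2.imread('pics/w9.png');cv2.imwrite('pics/c12.png',np.hstack([cv2.resize(a,(420,360),interpolation=2),b[:360,75:450]]))"
```

```text
clock: 15.95
position: [582.7, 23.8, 223.8]
ee_rot: [-90.0, -0.0, -8.0]
force: [0.1, 0.3, -1.3]
gripper_width: 0.686
clock: 16.25
position: [591.9, 50.0, 223.7]
ee_rot: [-90.0, -0.0, -8.0]
force: [-1.3, 0.1, -0.8]
gripper_width: 0.686
[591.59892587  48.37949676 223.71870547]
```

View pics/c12.png

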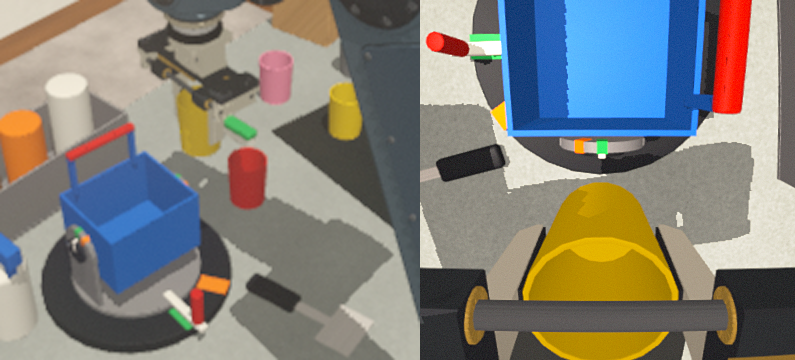

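```bash
python3 -c "
from h import *
c=manip.calibration('wrist');f=np.array([.99,-.141]);l=np.array([.141,.99]);C=np.array([610.3,177.8])
for u,v in((257,135),(163,135),(352,134)):
    p=onz(c,u,v,175);d=p[:2]-C;print(p,d@f,d@l)
s=manip.state()['position'][:2]-C;print(s@f,s@l)
"
```

```text
[600.3 102.2 175. ] 0.7595999999999998 -76.254
[536.2 111.6 175. ] -64.02479999999991 -75.98610000000001
[665.3  93.9 175. ] 66.2799 -75.30600000000001
-0.26577243024532005 -130.76314966104877
```

```bash
python3 -m creep '[[[0,0.015,0,0,0.5],[0,0.0345,0.01,0,0.5],[0,0.0345,0.018,0,0.5],[0,0.0345,0.0238,0,0.5],[0,0.031,0.0286,0,0.5],[0,0.0276,0.0334,0,0.5],[0,0.0255,0.039,0,0.5],[0,0.0234,0.0445,0,0.5],[0,0.0234,0.0445,0,0.5]]]';python3 -c "
from h import *
im,c=snap('wrist','w10.png');im=snap('side','s10.png')[0];s=manip.state();p=s['position'];print(p,s['force'],s['moment'])
a=im[120:300,130:340];b=cv2.imread('pics/w10.png');cv2.imwrite('pics/c13.png',np.hstack([cv2.resize(a,(420,360),interpolation=2),b[:360,75:450]]))
c=p[:2]-[610.3,177.8];print(c@[.99,-.141],c@[.141,.99])"
```

```text
clock: 17.3
position: [598.4, 94.1, 200.9]
ee_rot: [-90.0, -0.1, -8.0]
force: [0.3, -3.0, 0.4]
gripper_width: 0.68
[598.27878689  93.62029159 200.51072946] [ 0.35343247 -0.96730668  1.16231687] [-0.37617919 -0.08170521 -0.02923386]
-0.03166209215033193 -85.03290237322686
```

View pics/c13.png

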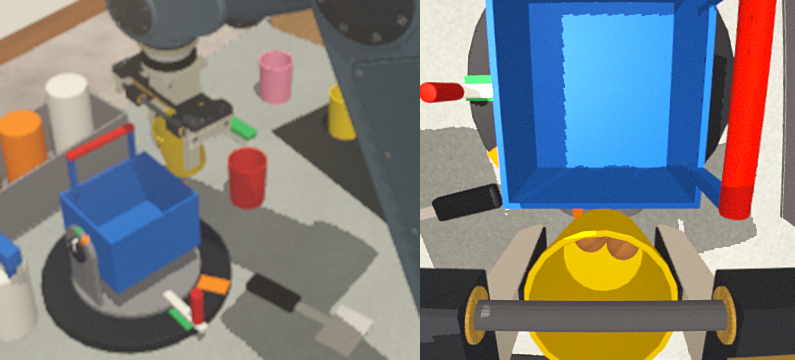

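```bash
python3 -m creep '[[[0,-0.001,0.006,0,0.5],[0,-0.0011,0.0117,0,0.5],[0,0,0.0176,0,0.5],[0,0.0008,0.0234,0,0.5],[0,0.0008,0.0234,0,0.5]]]';python3 -c "
from h import *
im,c=snap('wrist','w11.png');im=snap('side','s11.png')[0];s=manip.state();p=s['position'];print(p,s['force'],s['moment'])
a=im[120:300,130:340];b=cv2.imread('pics/w11.png');cv2.imwrite('pics/c14.png',np.hstack([cv2.resize(a,(420,360),interpolation=2),b[:360,75:450]]))
c=p[:2]-[610.3,177.8];print(c@[.99,-.141],c@[.141,.99])"
```

```text
clock: 17.9
position: [601.6, 117.6, 199.4]
ee_rot: [-90.0, -0.0, -8.0]
force: [0.2, -2.4, 1.2]
gripper_width: 0.682
[601.43754335 116.97594519 199.40991475] [ 0.22445801 -2.01212344  0.6201696 ] [-0.27805613 -0.1100786  -0.0057331 ]
-0.19764035734488722 -61.46542065419942
```

View pics/c14.png

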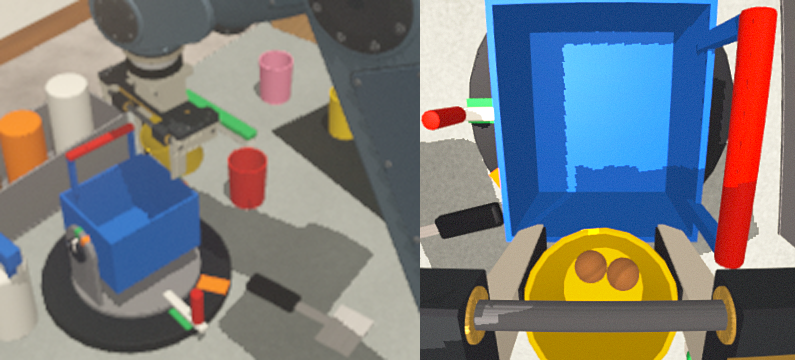

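```bash
python3 -m creep '[[[0,0.0025,0.0055,0,0.5],[0,0.0049,0.0108,0,0.5],[0,0.0085,0.0155,0,0.5],[0,0.0123,0.0199,0,0.5],[0,0.0155,0.0225,0,0.5],[0,0.0185,0.0248,0,0.5],[0,0.022,0.0267,0,0.5],[0,0.0255,0.0285,0,0.5],[0,0.0255,0.0285,0,0.5],[0,0.0255,0.0285,0,0.5]]]';python3 -c "
from h import *
im,c=snap('wrist','w12.png');im=snap('side','s12.png')[0];s=manip.state();p=s['position'];print(p,s['force'],s['moment'])
a=im[120:300,130:340];b=cv2.imread('pics/w12.png');cv2.imwrite('pics/c15.png',np.hstack([cv2.resize(a,(420,360),interpolation=2),b[:360,75:450]]))
c=p[:2]-[610.3,177.8];print(c@[.99,-.141],c@[.141,.99])"
```

```text
clock: 19.0
position: [605.3, 144.7, 173.6]
ee_rot: [-90.0, 0.0, -8.1]
force: [0.0, -1.7, 0.9]
gripper_width: 0.683
[605.27005178 144.66410129 173.72203383] [ 0.45279659 -0.99096389  0.04969225] [-0.39439216 -0.08708667  0.05254793]
-0.30748701719188487 -33.51376242216977
```

View pics/c15.png

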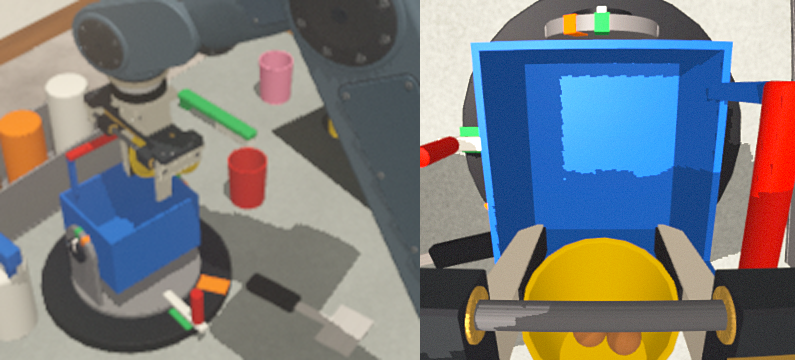

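```bash
python3 -c "
from h import *
c=manip.calibration('wrist');p=manip.state()['position'];G=np.array([p[0],p[1],p[2]+18.8]);l=np.array([.139,.99,0]);z=np.array([0,0,1])
for th in range(0,121,15):
    t=np.radians(th);n=np.cos(t)*l-np.sin(t)*z;u=np.sin(t)*l+np.cos(t)*z
    print(th,proj(c,G+40*u+33*n),proj(c,G+40*u-33*n),proj(c,G-45*u+29*n),proj(c,G-39*u-20*n))
im=cv2.imread('pics/s12.png');cv2.imwrite('pics/c16.png',cv2.resize(im[150:270,150:270],None,fx=5,fy=5,interpolation=2))
cv2.imwrite('pics/c17.png',cv2.resize(cv2.imread('pics/w12.png')[200:384,130:390],None,fx=3,fy=3,interpolation=2))"
```

```text
0 [255.4 233.3] [255.6 364.2] [255.4 180. ] [255.6 252.6]
15 [255.4 201.3] [255.6 358. ] [255.5 195.6] [255.6 270.1]
30 [255.3 177.7] [255.6 341.4] [255.5 213.2] [255.6 287.4]
45 [255.3 163.6] [255.5 314.5] [255.5 232.2] [255.6 304.1]
60 [255.3 158.4] [255.5 280. ] [255.6 252.1] [255.6 319.3]
75 [255.4 160.3] [255.4 242.9] [255.6 272.5] [255.6 332.1]
90 [255.4 167.9] [255.4 209.2] [255.6 293. ] [255.6 341.4]
105 [255.4 179.5] [255.3 183.1] [255.6 313. ] [255.6 345.7]
120 [255.5 194.2] [255.3 166.5] [255.7 331.7] [255.6 343.4]
```

View pics/c16.png

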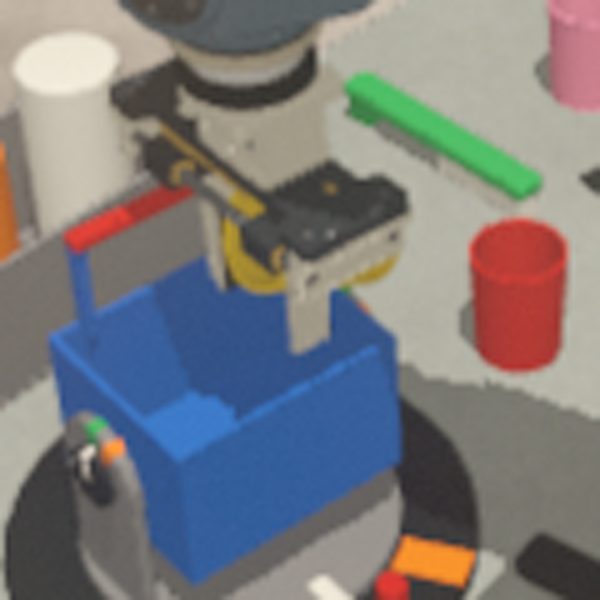

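View pics/c17.png

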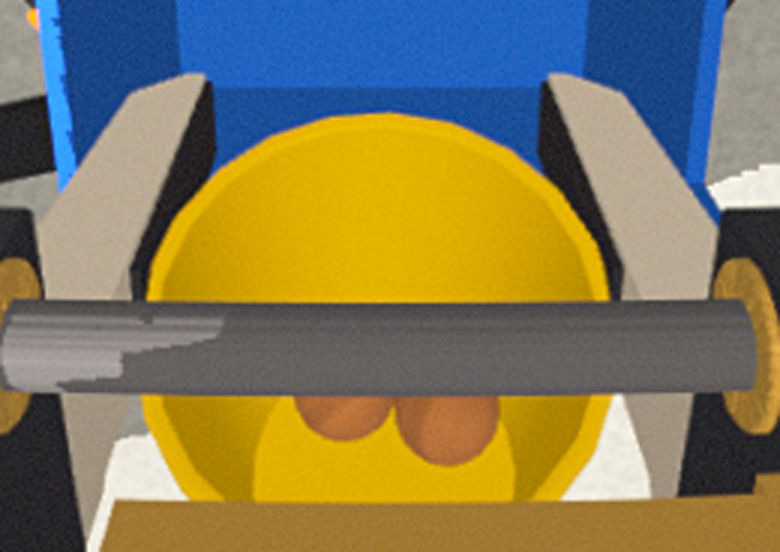

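```bash
cat >> h.py <<'E'
from scipy.optimize import least_squares
def rimfit(c,G,pts,l=np.array([.139,.99,0]),r=33.):
    """mouth centre (along l, z rel. to G) and tilt from outline points of the rim"""
    z=np.array([0,0,1.]);xx=np.cross(l,z)
    O=[ray(c,*p) for p in pts]
    def f(q):
        t=q[2];n=np.cos(t)*l-np.sin(t)*z;u=np.sin(t)*l+np.cos(t)*z;M=G+q[0]*l+q[1]*z
        return [np.linalg.norm(o+d*((M-o)@u)/(d@u)-M)-r for o,d in O]
    best=min((least_squares(f,[0,30,t0]) for t0 in(0,.5,1,1.5)),key=lambda s:s.cost)
    return best.x*[1,1,57.3],best.cost
E
python3 -c "
from h import *
c=manip.calibration('wrist');p=manip.state()['position'];G=np.array([p[0],p[1],p[2]+18.8])
P=[(210,178),(300,128),(390,113),(480,125),(560,178),(600,240),(152,265),(143,400),(158,445),(612,395),(600,440)]
print(rimfit(c,G,[(130+x/3,200+y/3) for x,y in P]))"
```

```text
(array([-2.28659373, 44.5312663 , 14.15407335]), np.float64(1.8552510084779894))
```

```bash
python3 -c "
from h import *
im=snap('scene','sc12.png')[0];cv2.imwrite('pics/c18.png',cv2.resize(im[130:250,260:380],None,fx=5,fy=5,interpolation=2))
s=cv2.imread('pics/s12.png');cv2.imwrite('pics/c19.png',cv2.resize(s[185:215,190:235],None,fx=16,fy=16,interpolation=2))"
```

```text
(no output)
```

View pics/c18.png

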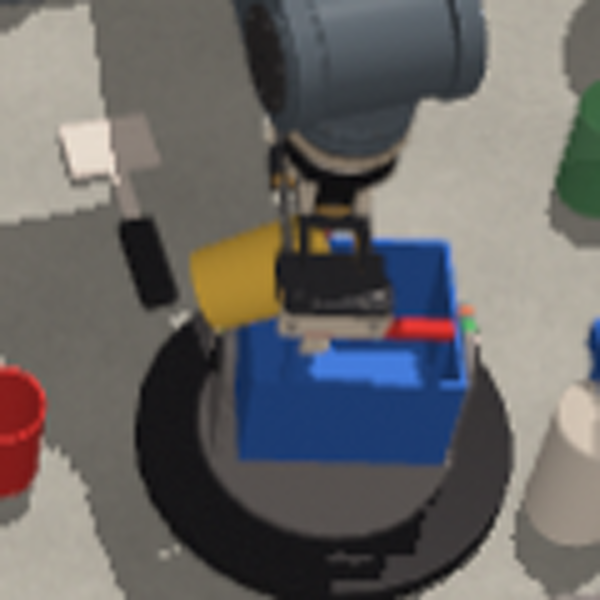

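View pics/c19.png

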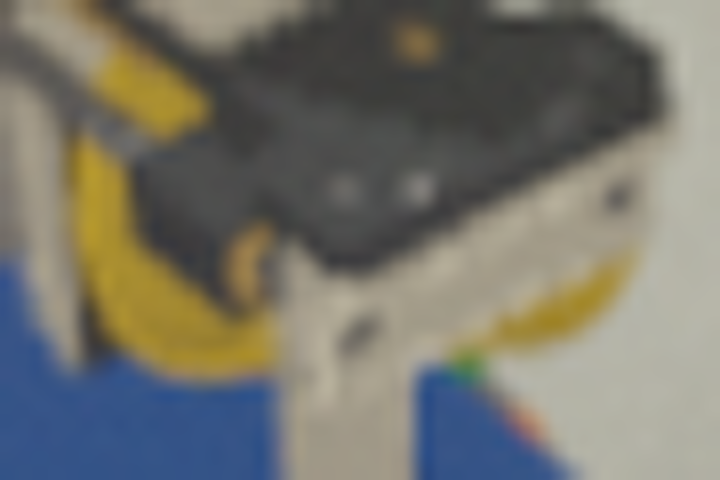

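```bash
python3 -c "
from h import *
c=manip.calibration('wrist');S=manip.calibration('scene');p=manip.state()['position'];G=np.array([p[0],p[1],p[2]+18.8]);l=np.array([.139,.99,0]);z=np.array([0,0,1])
for h in(25,32,39):
  for th in(30,45,60,75,90):
    t=np.radians(th);n=np.cos(t)*l-np.sin(t)*z;u=np.sin(t)*l+np.cos(t)*z;P=G+h*z;M=P+(39.6-h)*u;F=M-85*u
    print(h,th,'lip',proj(c,M+33*n)[1],'near',proj(c,M-33*n)[1],'floor',proj(c,F+5*u+26*n)[1],'foot scene',((proj(S,F)-[260,130])*5).round(),'foot lo',((proj(S,F+29*n)-[260,130])*5).round())
"
```

```text
25 30 lip 207.9 near 371.3 floor 235.6 foot scene [255. 321.] foot lo [288. 333.]
25 45 lip 205.1 near 365.4 floor 262.3 foot scene [237. 311.] foot lo [262. 328.]
25 60 lip 207.6 near 351.7 floor 290.2 foot scene [222. 298.] foot lo [239. 320.]
25 75 lip 214.5 near 330.7 floor 319.1 foot scene [215. 283.] foot lo [222. 308.]
25 90 lip 224.8 near 304.5 floor 348.8 foot scene [214. 268.] foot lo [210. 292.]
32 30 lip 216.2 near 379.6 floor 240.9 foot scene [251. 320.] foot lo [283. 333.]
32 45 lip 216.7 near 379.4 floor 270.3 foot scene [229. 309.] foot lo [256. 327.]
32 60 lip 221.9 near 372.0 floor 301.0 foot scene [214. 295.] foot lo [232. 317.]
32 75 lip 230.7 near 357.1 floor 333.1 foot scene [206. 278.] foot lo [213. 303.]
32 90 lip 242.4 near 335.3 floor 366.5 foot scene [204. 261.] foot lo [201. 287.]
39 30 lip 224.5 near 387.7 floor 246.2 foot scene [246. 319.] foot lo [278. 332.]
39 45 lip 228.4 near 393.2 floor 278.2 foot scene [223. 307.] foot lo [249. 325.]
39 60 lip 236.4 near 392.5 floor 311.9 foot scene [207. 292.] foot lo [223. 313.]
39 75 lip 247.5 near 384.3 floor 347.4 foot scene [197. 274.] foot lo [204. 298.]
39 90 lip 261.0 near 368.1 floor 384.8 foot scene [196. 255.] foot lo [192. 280.]
```

```bash
python3 -m creep '[[[0,0.003,0,0,0.5],[0,0.006,0,0,0.5]]]'; for i in 1 2 3 4; do python3 -m creep '[[[0,0,0,0,0.5]]]' | grep force; done; echo air; python3 -m creep '[[[0,-0.01,0,0,0.5],[0,-0.03,0,0,0.5],[0,-0.03,0,0,0.5],[0,-0.03,0,0,0.5]]]'; for i in 1 2 3 4; do python3 -m creep '[[[0,0,0,0,0.5]]]' | grep force; done
```

```text
clock: 19.35
position: [605.7, 145.1, 168.2]
ee_rot: [-90.0, -0.1, -8.1]
force: [0.7, 1.3, 4.7]
gripper_width: 0.686
force: [0.7, -1.3, 2.0]
force: [1.0, -1.3, 1.6]
force: [0.9, -0.8, 1.3]
force: [1.1, -1.4, 1.1]
air
clock: 20.15
position: [605.3, 145.1, 197.9]
ee_rot: [-90.0, -0.0, -8.1]
force: [-0.4, 0.1, -0.4]
gripper_width: 0.687
force: [-0.7, 0.8, -1.6]
force: [0.1, 0.0, -0.6]
force: [0.6, 1.5, -0.9]
force: [-0.3, 0.3, -1.6]
```

```bash
python3 -c "
from h import *
im=snap('scene','sc13.png')[0];s=snap('side','s13.png')[0];w,c=snap('wrist','w13.png')
cv2.imwrite('pics/c20.png',np.hstack([cv2.resize(im[150:210,285:345],(400,400),interpolation=2),cv2.resize(s[160:220,180:240],(400,400),interpolation=2)]))
cv2.imwrite('pics/c21.png',cv2.resize(w[200:384,130:390],None,fx=3,fy=3,interpolation=2))"
```

```text
(no output)
```

View pics/c20.png

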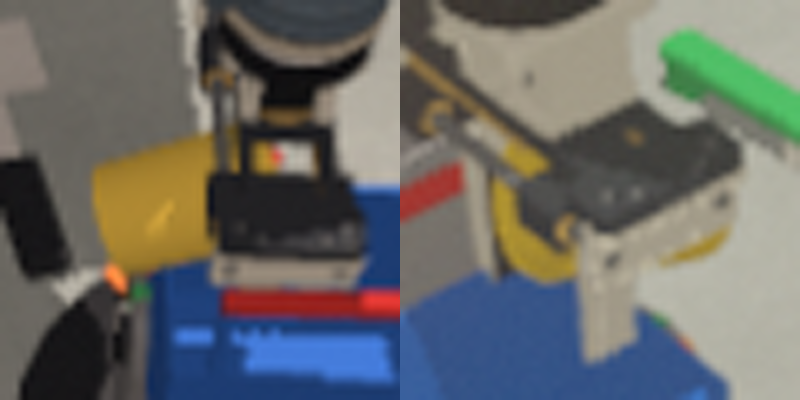

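View pics/c21.png

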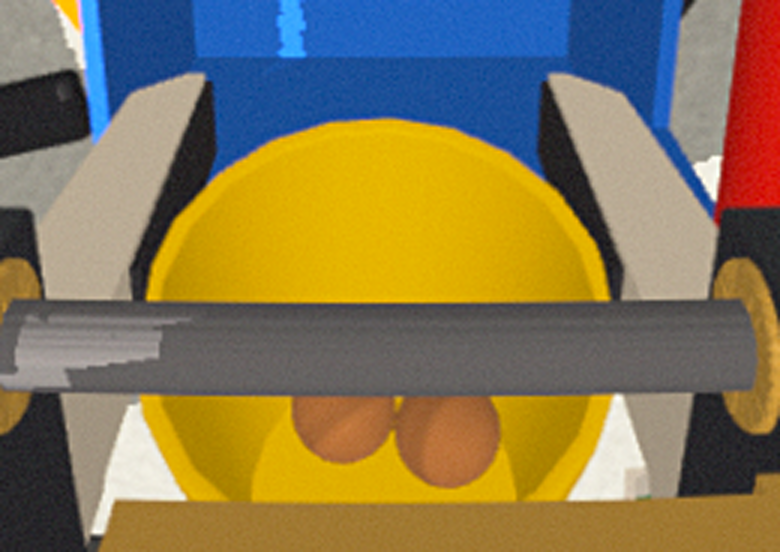

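```bash
python3 -c "
from h import *
S=manip.calibration('scene');c=manip.calibration('wrist');p=manip.state()['position'];G=np.array([p[0],p[1],p[2]+18.8]);l=np.array([.139,.99,0]);z=np.array([0,0,1])
C=p[:2]-[610.3,177.8];print('Glocal',C@[.99,-.141],C@[.141,.99],G[2])
for h in (32,36,39):
  for th in(60,66,72,78):
    t=np.radians(th);n=np.cos(t)*l-np.sin(t)*z;u=np.sin(t)*l+np.cos(t)*z;P=G+h*z;M=P+(39.6-h)*u;F=M-85*u
    print(h,th,'lip',proj(c,M+33*n)[1],'floor',proj(c,F+5*u+26*n)[1],'foot',proj(S,F-29*n),proj(S,F+29*n))
"
```

```text
Glocal -0.2067944311787729 -33.27671589579212 216.62412677428028
32 60 lip 221.9 floor 301.0 foot [300.1 180.3] [307.  189.3]
32 66 lip 225.0 floor 313.7 foot [300.  178.8] [305.4 188.3]
32 72 lip 228.7 floor 326.6 foot [300.2 177.2] [303.9 187.1]
32 78 lip 232.8 floor 339.7 foot [300.7 175.6] [302.7 185.9]
36 60 lip 230.1 floor 307.2 foot [299.1 179.9] [306.1 189. ]
36 66 lip 233.8 floor 320.6 foot [299.  178.3] [304.4 187.8]
36 72 lip 238.0 floor 334.3 foot [299.2 176.7] [302.9 186.6]
36 78 lip 242.6 floor 348.2 foot [299.6 175. ] [301.6 185.3]
39 60 lip 236.3 floor 311.9 foot [298.4 179.7] [305.4 188.7]
39 66 lip 240.4 floor 325.8 foot [298.2 178. ] [303.7 187.5]
39 72 lip 245.0 floor 340.1 foot [298.4 176.3] [302.2 186.2]
39 78 lip 250.0 floor 354.7 foot [298.8 174.6] [300.9 184.8]
```

```bash
python3 -m creep '[[[0,0,0.02,0,0.5],[0,0,0.0433,0,0.5],[0,0.015,0.0433,0,0.5],[0,0.0276,0.0433,0,0.5],[0,0.028,0.0317,0,0.5],[0,0.0245,0.0286,0,0.5],[0,0.021,0.0255,0,0.5],[0,0.0144,0.0194,0,0.5],[0,0.008,0.01,0,0.5],[0,0.0016,0.0007,0,0.5],[0,0.0016,0.0007,0,0.5]]]';python3 -c "
from h import *
im,c=snap('wrist','w14.png');s=snap('side','s14.png')[0];sc=snap('scene','sc14.png')[0]
cv2.imwrite('pics/c22.png',np.hstack([cv2.resize(sc[140:220,280:360],(380,380),interpolation=2),im[:380,75:450]]))"
```

```text
clock: 21.8
position: [605.9, 144.3, 197.8]
ee_rot: [-90.0, -0.1, -8.1]
force: [0.3, 0.6, -0.7]
gripper_width: 0.679
```

View pics/c22.png

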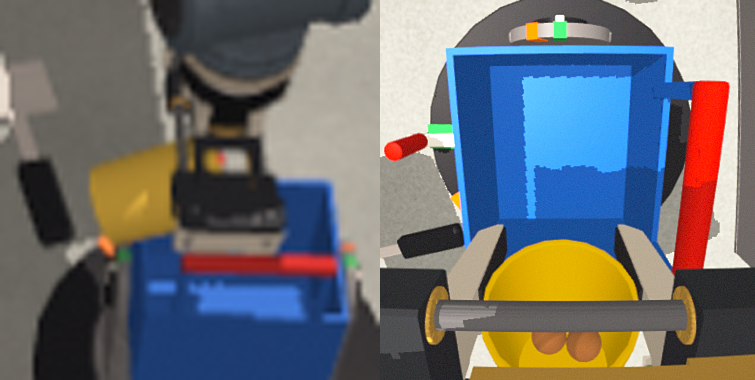

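```bash
python3 -c "
from h import *
C=np.array([610.3,177.8]);o=np.array([-.643,.766])
x=C+230*o;print(x);to(x[0],x[1],240,40)
"
```

```text
[462.41 353.98]
shift [-0.171  -0.0437  0.1862] turn -0.8393 psi -8.1 n>= 6.0
```

```bash
python3 -m creep '[[[0,-0.02,0,0,0.5],[0,-0.044,0,0,0.5],[-0.01,-0.06,0.01,0,0.5],[-0.028,-0.06,0.03,-0.1,0.5],[-0.047,-0.06,0.052,-0.2,0.5],[-0.066,-0.06,0.074,-0.3,0.5],[-0.085,-0.06,0.095,-0.4,0.5],[-0.104,-0.06,0.117,-0.5,0.5],[-0.124,-0.06,0.138,-0.6,0.5],[-0.143,-0.06,0.158,-0.7,0.5],[-0.16,-0.06,0.175,-0.8,0.5],[-0.171,-0.06,0.186,-0.839,0.5]]]';python3 -m creep '[[[0,0,0,0,0.5]]]'; python3 -c "
from h import *
im,c=snap('wrist','w15.png');s=snap('side','s15.png')[0]
cv2.imwrite('pics/c23.png',np.hstack([cv2.resize(s[150:330,90:270],(380,380),interpolation=2),im[:380,75:450]]))
C=np.array([610.3,177.8]);o=np.array([-.643,.766]);p=manip.state()['position'];print(p,(p[:2]-C)@o,(p[:2]-C)@[.766,.643]);print(onz(c,256,300,22))"
```

```text
clock: 23.15
position: [460.5, 355.5, 256.2]
ee_rot: [-90.0, 0.0, 40.2]
force: [0.5, 0.6, -1.0]
gripper_width: 0.684
clock: 23.25
position: [460.9, 355.2, 256.2]
ee_rot: [-90.0, 0.0, 40.1]
force: [-0.1, 0.5, -0.9]
gripper_width: 0.683
[462.3238334  353.68823605 256.25634272] 229.8790639351982 -0.25360783930219755
[605.9 185.5  22. ]
```

View pics/c23.png

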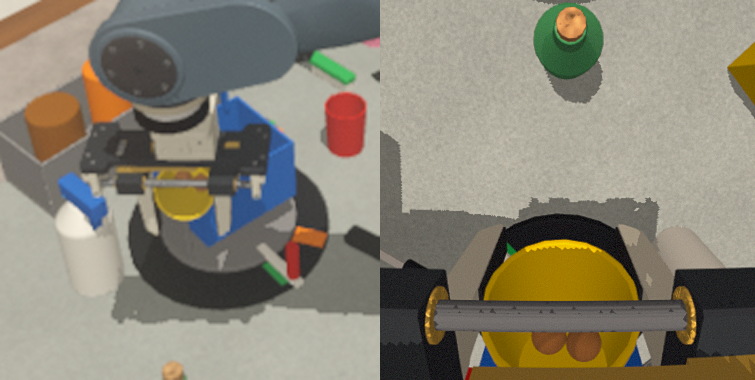

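```bash
python3 -m creep '[[[0,0.04,0,0,0.5],[0,0.08,0,0,0.5],[0,0.12,0,0,0.5],[0,0.16,0,0,0.5],[0,0.2,0,0,0.5],[0,0.23,0,0,0.5],[0,0.244,0,0,0.5],[0,0.244,-0.008,0,0.5],[0,0.244,-0.0158,0,0.5]]]';python3 -m creep '[[[0,-0.0065,-0.0056,0,0.5],[0,-0.0132,-0.0112,0,0.5],[0,-0.0197,-0.02,0,0.5],[0,-0.0261,-0.0288,0,0.5],[0,-0.0301,-0.0389,0,0.5],[0,-0.0341,-0.049,0,0.5],[0,-0.0341,-0.049,0,0.5]]]'; python3 -c "
from h import *
im,c=snap('wrist','w16.png');s=snap('side','s16.png')[0]
cv2.imwrite('pics/c24.png',np.hstack([cv2.resize(s[180:300,130:250],(380,380),interpolation=2),im[:380,75:450]]))
C=np.array([610.3,177.8]);o=np.array([-.643,.766]);p=manip.state()['position'];print(p,(p[:2]-C)@o)"
```

```text
clock: 24.25
position: [473.8, 341.3, 13.5]
ee_rot: [-90.0, -0.1, 40.0]
force: [-0.2, 0.2, 0.6]
gripper_width: 0.685
clock: 24.95
position: [505.4, 303.3, 47.4]
ee_rot: [-90.0, -0.1, 39.9]
force: [-1.0, 2.0, 7.2]
gripper_width: 0.682
[504.79302677 303.99467674  47.15110641] 164.50610616551072
```

View pics/c24.png

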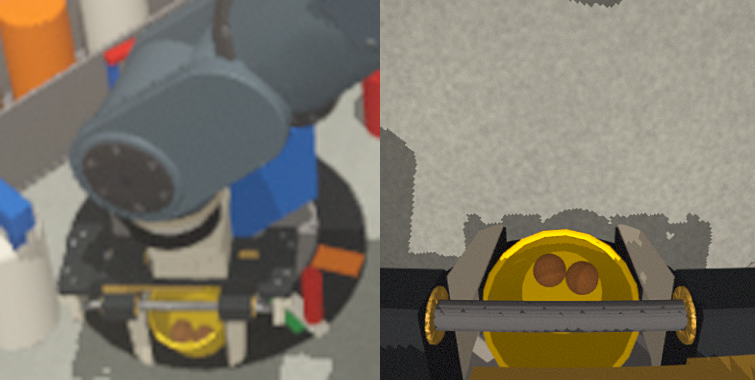

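```bash
python3 -m creep '[[[0,-0.001,-0.007,0,0.5],[0,-0.0018,-0.014,0,0.5],[0,-0.002,-0.021,0,0.5],[0,-0.001,-0.025,0,0.5],[0,-0.001,-0.025,0,0.5]]]'; python3 -c "
from h import *
im,c=snap('wrist','w17.png');s=snap('side','s17.png')[0]
cv2.imwrite('pics/c25.png',np.hstack([cv2.resize(s[180:300,130:250],(380,380),interpolation=2),im[:380,75:450]]))
"
```

```text
clock: 25.55
position: [521.1, 284.8, 48.4]
ee_rot: [-90.0, -0.1, 40.0]
force: [-1.6, 0.6, 11.0]
gripper_width: 0.684
```

View pics/c25.png

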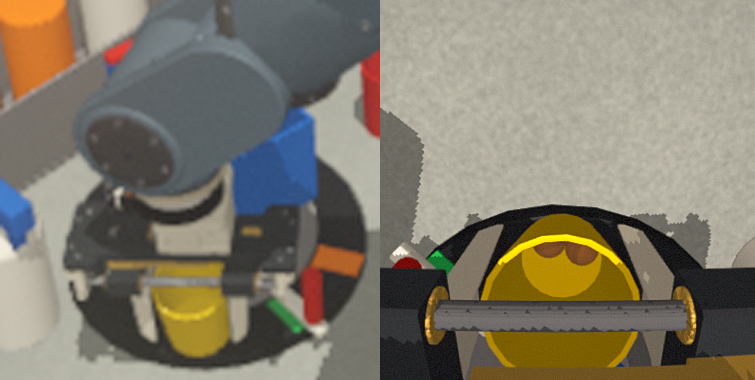

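```bash
python3 -m creep '[[[0,-0.015,0,0,0.5],[0,-0.015,0.03,0,0.5],[0,-0.015,0.055,0,0.5],[0,-0.01,0.068,0,0.5],[0,0.01,0.068,0,0.5],[0,0.022,0.068,0,0.5],[0,0.023,0.068,0,0.5],[0,0.023,0.068,0,0.5],[0,0.023,0.068,0,0.75],[0,0.023,0.068,0,0.9],[0,0.023,0.068,0,0.9]]]'; python3 -c "
from h import *
im,c=snap('wrist','w18.png');s=snap('side','s18.png')[0]
cv2.imwrite('pics/c26.png',np.hstack([cv2.resize(s[180:300,130:250],(380,380),interpolation=2),im[:380,75:450]]));p=manip.state()['position'];print(p)
"
```

```text
clock: 26.75
position: [476.3, 336.8, 24.3]
ee_rot: [-90.0, 0.0, 40.0]
force: [0.5, -0.5, -0.1]
gripper_width: 0.869
[476.35325747 336.95239388  24.36504903]
```

View pics/c26.png

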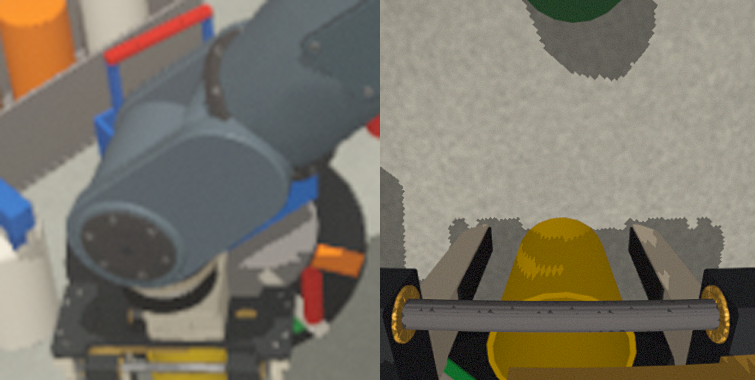

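```bash
python3 -m creep '[[[0,-0.03,0,0,1],[0,-0.08,-0.01,0,1],[0,-0.13,-0.03,0,1],[0,-0.13,-0.05,0,1],[0,-0.13,-0.05,0,1]]]'; python3 -c "
from h import *
im,c=snap('wrist','w19.png');s=snap('side','s19.png')[0]
cv2.imwrite('pics/c27.png',np.hstack([cv2.resize(s[180:300,130:250],(380,380),interpolation=2),im[:380,75:450]]));p=manip.state()['position'];print(p)
hsv=cv2.cvtColor(im,cv2.COLOR_BGR2HSV);m=((hsv[...,0]>20)&(hsv[...,0]<33)&(hsv[...,1]>140)).astype(np.uint8);m[300:]=0
x=max(cv2.findContours(m,0,2)[0],key=cv2.contourArea);print(cv2.boundingRect(x))
"
```

```text
clock: 27.35
position: [510.3, 297.7, 156.2]
ee_rot: [-90.1, -0.2, 39.9]
force: [-1.1, -0.2, -0.2]
gripper_width: 0.997
[508.09911218 298.53317007 153.88361276]
(213, 119, 84, 87)
```

View pics/c27.png

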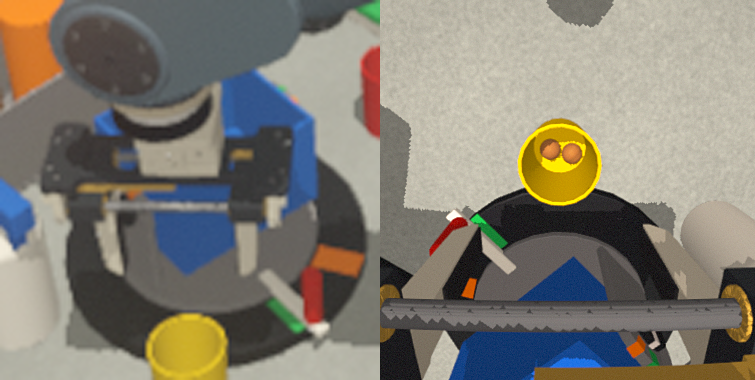

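```bash
python3 -c "
from h import *
c=manip.calibration('wrist');p=onz(c,254,164.5,85);print(p);C=np.array([610.3,177.8]);print((p[:2]-C)@[-.643,.766],(p[:2]-C)@[.766,.643]);to(p[0],p[1],120,40);to(p[0],p[1],59,40)"
```

```text
[489.3 320.3  85. ]
186.95799999999997 -1.0584999999999622
shift [-0.0004  0.0339  0.0287] turn -0.001 psi 39.9 n>= 1.0
shift [-0.0004  0.0949  0.0287] turn -0.001 psi 39.9 n>= 2.0
```

```bash
python3 -m creep '[[[0,0,0.015,0,1],[0,0.02,0.029,0,1],[0,0.06,0.029,0,1],[0,0.095,0.029,0,1],[0,0.095,0.029,0,1],[0,0.095,0.029,0,0.5],[0,0.095,0.029,0,0.5],[0,0.095,0.029,0,0.5],[0,0.095,0.029,0,0.5],[0,0.06,0.029,0,0.5],[0,0.01,0.029,0,0.5],[0,-0.04,0.029,0,0.5]]]'; python3 -m creep '[[[0,-0.05,0,0,0.5],[0,-0.06,0,0,0.5],[0,-0.06,0,0,0.5]]]';python3 -c "
from h import *
im,c=snap('wrist','w20.png');s=snap('side','s20.png')[0]
cv2.imwrite('pics/c28.png',np.hstack([cv2.resize(s[150:300,100:250],(380,380),interpolation=2),im[:380,75:450]]));p=manip.state()['position'];print(p)
"
```

```text
clock: 28.65
position: [489.5, 320.7, 196.3]
ee_rot: [-90.0, 0.0, 40.0]
force: [0.6, 0.3, -0.8]
gripper_width: 0.686
clock: 28.95
position: [490.4, 321.2, 256.5]
ee_rot: [-90.0, -0.2, 40.0]
force: [0.4, 0.6, -1.0]
gripper_width: 0.684
[489.28114649 320.59146922 253.00291463]
```

View pics/c28.png

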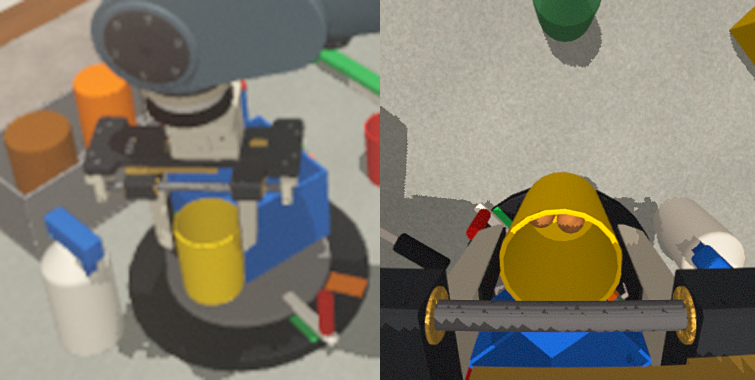

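```bash
python3 -c "
from h import *
for q in ((430,230,253,15),(500,60,253,-8.1),(590.9,44,253,-8.1)): to(*q)"
```

```text
shift [-0.1036  0.0002 -0.0313] turn 0.4361 psi 40.0 n>= 3.0
shift [-1.592e-01  2.000e-04 -2.066e-01] turn 0.8392 psi 40.0 n>= 6.0
shift [-9.990e-02  1.000e-04 -2.772e-01] turn 0.8392 psi 40.0 n>= 6.0
```

```bash
python3 -m creep '[[[-0.035,0,-0.01,0.14,0.5],[-0.07,0,-0.02,0.28,0.5],[-0.104,0,-0.032,0.42,0.5],[-0.118,0,-0.076,0.52,0.5],[-0.132,0,-0.12,0.62,0.5],[-0.146,0,-0.163,0.72,0.5],[-0.158,0,-0.206,0.8,0.5],[-0.138,0,-0.23,0.839,0.5],[-0.118,0,-0.255,0.839,0.5],[-0.1,0,-0.277,0.839,0.5],[-0.1,0,-0.277,0.839,0.5],[-0.1,0,-0.277,0.839,0.5]]]'; python3 -c "
from h import *
im,c=snap('wrist','w21.png');s=snap('side','s21.png')[0];sc=snap('scene','sc21.png')[0]
cv2.imwrite('pics/c29.png',np.hstack([cv2.resize(s[120:300,130:310],(380,380),interpolation=2),im[:380,75:450]]));p=manip.state()['position'];print(p)
c=p[:2]-[610.3,177.8];print(c@[.99,-.141],c@[.141,.99])"
```

```text
clock: 30.25
position: [590.4, 44.4, 252.1]
ee_rot: [-90.0, 0.2, -8.1]
force: [-0.3, 0.6, -1.4]
gripper_width: 0.683
[590.29071465  44.77856955 253.85264684]
-1.0531708014802346 -134.5125253803646
```

View pics/c29.png

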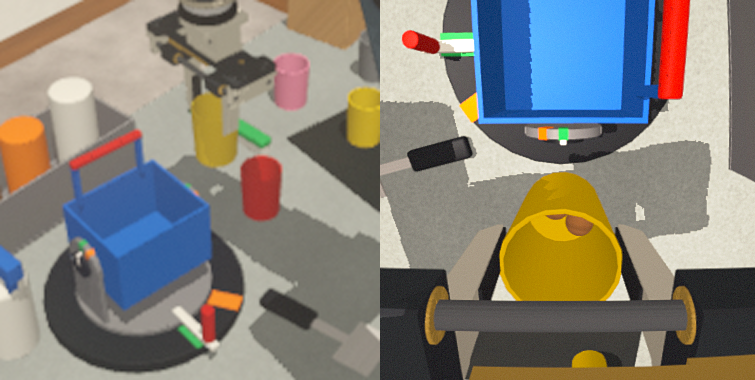

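```bash
python3 -m creep '[[[0,0.016,0.005,0,0.5],[0,0.0323,0.015,0,0.5],[0,0.0323,0.022,0,0.5],[0,0.0323,0.0281,0,0.5],[0,0.0308,0.036,0,0.5],[0,0.03,0.044,0,0.5],[0,0.0299,0.0525,0,0.5],[0,0.032,0.0638,0,0.5],[0,0.0352,0.0751,0,0.5],[0,0.0413,0.084,0,0.5],[0,0.0474,0.0927,0,0.5],[0,0.0474,0.0927,0,0.5]]]'; python3 -c "
from h import *
im,c=snap('wrist','w22.png');s=snap('side','s22.png')[0];sc=snap('scene','sc22.png')[0]
cv2.imwrite('pics/c30.png',np.hstack([cv2.resize(sc[140:220,280:360],(380,380),interpolation=2),im[:380,75:450]]));p=manip.state()['position'];print(p)
c=p[:2]-[610.3,177.8];print(c@[.99,-.141],c@[.141,.99])"
```

```text
clock: 31.6
position: [604.0, 137.5, 205.8]
ee_rot: [-90.0, 0.1, -8.0]
force: [-0.8, -1.4, 1.3]
gripper_width: 0.683
[603.96791456 136.29045315 206.55270146]
-0.41591847510796953 -41.98727543166134
```

View pics/c30.png

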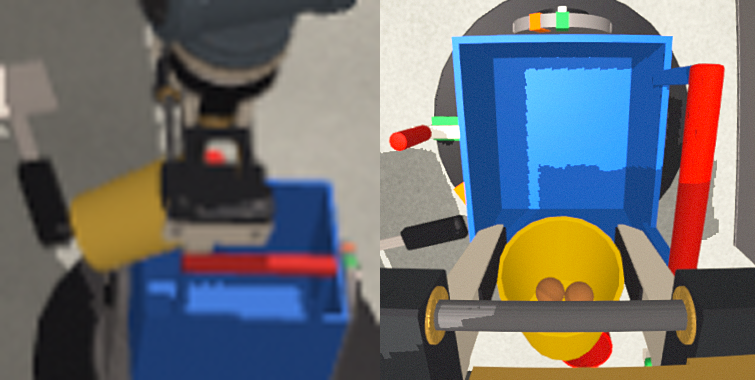

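```bash
python3 -m creep '[[[0,0.006,0.0047,0,0.5],[0,0.0117,0.0092,0,0.5],[0,0.018,0.0121,0,0.5],[0,0.0244,0.0149,0,0.5],[0,0.0287,0.0157,0,0.5],[0,0.0329,0.0165,0,0.5],[0,0.0362,0.0168,0,0.5],[0,0.0395,0.0171,0,0.5],[0,0.0395,0.0171,0,0.5],[0,0.0395,0.0171,0,0.5]]]'; python3 -c "
from h import *
im,c=snap('wrist','w23.png');s=snap('side','s23.png')[0];sc=snap('scene','sc23.png')[0]
cv2.imwrite('pics/c31.png',np.hstack([cv2.resize(sc[140:220,280:360],(380,380),interpolation=2),im[:380,75:450]]));p=manip.state()['position'];print(p)
c=p[:2]-[610.3,177.8];print(c@[.99,-.141],c@[.141,.99])"
```

```text
clock: 32.75
position: [607.7, 154.3, 168.4]
ee_rot: [-89.9, -0.2, -8.1]
force: [1.3, 5.6, 6.1]
gripper_width: 0.684
[607.66341793 154.26791974 168.46182968]
0.7078070725072029 -23.66851753111286
```

View pics/c31.png

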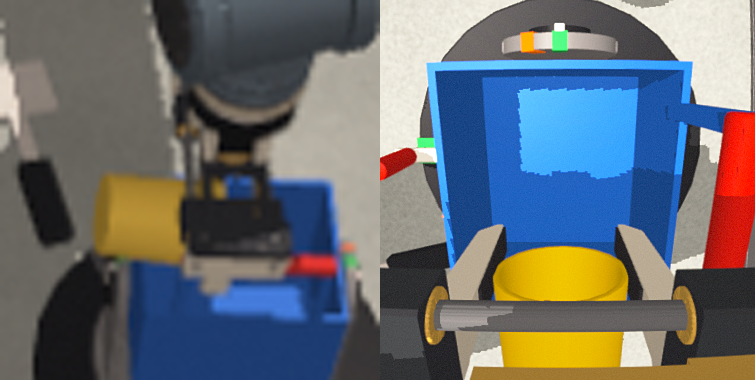

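```bash
python3 -m creep '[[[0,-0.01,0,0,0.5],[0,-0.018,-0.008,0,0.5],[0,-0.018,-0.025,0,0.5],[0,-0.0155,-0.023,0,0.5],[0,-0.0125,-0.0205,0,0.5],[0,-0.0095,-0.018,0,0.5],[0,-0.006,-0.015,0,0.5],[0,-0.0025,-0.012,0,0.5],[0,0.001,-0.009,0,0.5],[0,0.0042,-0.006,0,0.5],[0,0.0042,-0.006,0,0.5],[0,0.0042,-0.006,0,0.5]]]'; python3 -c "
from h import *
im,c=snap('wrist','w24.png');s=snap('side','s24.png')[0];sc=snap('scene','sc24.png')[0]
cv2.imwrite('pics/c32.png',np.hstack([cv2.resize(sc[140:220,280:360],(380,380),interpolation=2),im[:380,75:450]]));p=manip.state()['position'];print(p)
c=p[:2]-[610.3,177.8];print(c@[.99,-.141],c@[.141,.99])"
```

```text
clock: 34.1
position: [606.4, 147.9, 163.7]
ee_rot: [-90.0, -0.1, -8.0]
force: [1.7, 2.0, 5.1]
gripper_width: 0.685
[606.28735599 147.78278883 163.71703164]
0.2599092082022071 -30.28282185832527
```

View pics/c32.png

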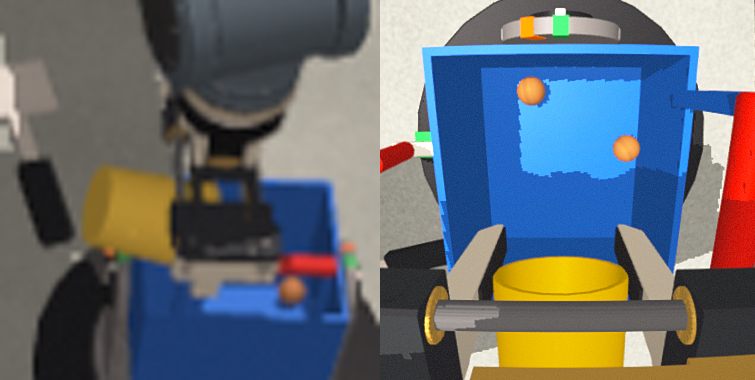

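```bash
python3 -c "
from h import *
to(470,-60,240,-8.1);to(470,-60,12,-8.1)"
```

```text
shift [-0.1057 -0.0766 -0.2248] turn 0.0006 psi -8.1 n>= 6.0
shift [-0.106   0.1514 -0.225 ] turn 0.0006 psi -8.1 n>= 6.0
```

```bash
python3 -m creep '[[[0,-0.03,0,0,0.5],[0,-0.075,0,0,0.5],[-0.02,-0.077,-0.04,0,0.5],[-0.045,-0.077,-0.085,0,0.5],[-0.065,-0.077,-0.13,0,0.5],[-0.085,-0.077,-0.175,0,0.5],[-0.106,-0.04,-0.225,0,0.5],[-0.106,0.01,-0.225,0,0.5],[-0.106,0.06,-0.225,0,0.5],[-0.106,0.1,-0.225,0,0.5],[-0.106,0.12,-0.225,0,0.5],[-0.106,0.12,-0.225,0,0.5]]]'; python3 -c "
from h import *
im,c=snap('wrist','w25.png');s=snap('side','s25.png')[0];sc=snap('scene','sc25.png')[0]
cv2.imwrite('pics/c33.png',np.hstack([cv2.resize(sc[140:240,190:290],(400,400),interpolation=2),cv2.resize(s[150:270,220:340],(400,400),interpolation=2)]));p=manip.state();print(p['position'],p['force'])"
```

```text
clock: 35.45
position: [467.0, -60.2, 40.6]
ee_rot: [-90.0, 0.4, -8.1]
force: [0.2, -0.4, 0.2]
gripper_width: 0.685
[469.87530526 -60.73287896  44.36987953] [-0.07713743  0.40115361 -0.60558291]
```

View pics/c33.png

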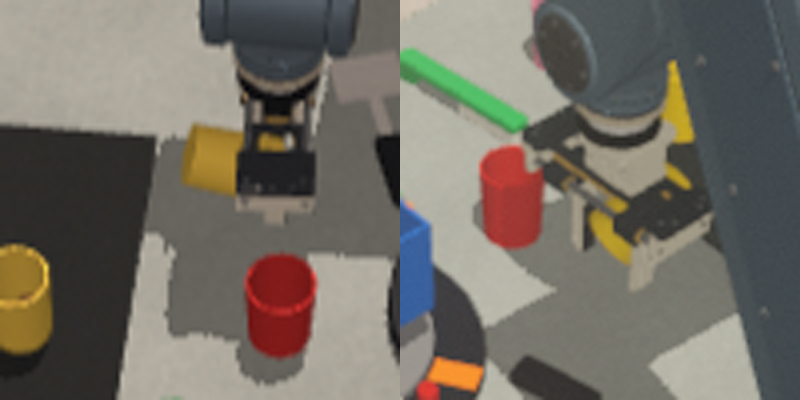

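View pics/w25.png

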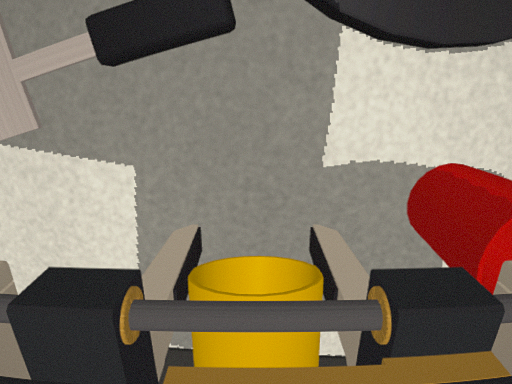

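```bash
python3 -m creep '[[[0,0.01,0,0,0.5],[0,0.02,0,0,0.5],[0,0.026,0,0,0.5],[0,0.03,0,0,0.5],[0,0.03,0,0,0.5]]]'
```

```text
clock: 36.1
position: [469.0, -60.5, 12.8]
ee_rot: [-90.0, 0.1, -8.1]
force: [0.3, -0.2, -1.0]
gripper_width: 0.682
```

```bash
python3 -m creep '[[[0,0.002,0,0,0.5],[0,0.004,0,0,0.5],[0,0.004,0,0,0.5]]]';python3 -m creep '[[[0,0,0,0,0.8],[0,0,0,0,1],[0,0,0,0,1],[0,0,-0.015,0,1],[0,0,-0.03,0,1],[0,-0.002,-0.045,0,1],[0,-0.003,-0.053,0,1],[0,-0.003,-0.053,0,1],[0,-0.003,-0.053,0,1]]]'; python3 -c "
from h import *
im,c=snap('wrist','w26.png');s=snap('side','s26.png')[0];sc=snap('scene','sc26.png')[0]
cv2.imwrite('pics/c34.png',np.hstack([cv2.resize(sc[140:240,190:290],(380,380),interpolation=2),im[:380,75:450]]));p=manip.state();print(p['position'],p['force'])"
```

```text
clock: 36.4
position: [469.3, -60.6, 9.2]
ee_rot: [-90.0, 0.0, -8.1]
force: [0.2, 0.4, -0.8]
gripper_width: 0.683
clock: 37.3
position: [461.9, -112.8, 12.3]
ee_rot: [-90.0, 0.0, -8.1]
force: [0.2, 0.1, 0.9]
gripper_width: 1.004
[ 461.84917564 -112.56014395   12.26831789] [-0.4187285   1.08878559  0.42317148]
```

View pics/c34.png

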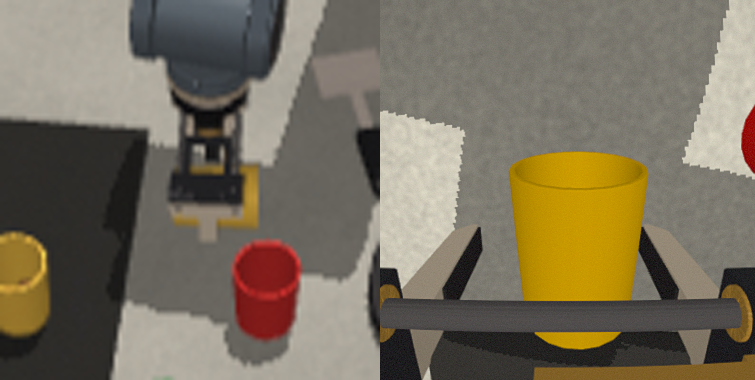

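```bash
python3 -m creep '[[[0,0,0,0,0.6],[0,0,0,0,0.5],[0,0,0,0,0.5],[0,0,0,0,0.5],[0,-0.03,0,0,0.5],[0,-0.08,0,0,0.5],[0,-0.13,0,0,0.5],[0,-0.18,0,0,0.5],[0,-0.21,0,0,0.5],[0,-0.22,0,0,0.5]]]'; python3 -c "
from h import *
p=manip.state();print(p['position'],p['gripper_width'])
C=np.array([610.3,177.8]);q=C+np.array([.141,.99])*-126;print(q);to(q[0],q[1],215,-8.1)"
```

```text
clock: 38.45
position: [462.8, -113.4, 235.4]
ee_rot: [-90.1, -0.3, -8.1]
force: [1.0, 0.5, -1.3]
gripper_width: 0.669
[ 462.76079049 -113.37730861  235.39549359] 0.6690876104180301
[592.534  53.06 ]
shift [0.105  0.0207 0.183 ] turn 0.0004 psi -8.1 n>= 5.0
```

```bash
python3 -m creep '[[[0.025,0,0.03,0,0.5],[0.055,0,0.08,0,0.5],[0.08,0.005,0.12,0,0.5],[0.1,0.01,0.16,0,0.5],[0.105,0.02,0.183,0,0.5],[0.105,0.02,0.183,0,0.5],[0.105,0.02,0.183,0,0.5]]]'; python3 -c "
from h import *
im,c=snap('wrist','w27.png');s=snap('side','s27.png')[0]
cv2.imwrite('pics/c35.png',np.hstack([cv2.resize(s[140:300,130:290],(380,380),interpolation=2),im[:380,75:450]]));p=manip.state()['position'];print(p)
c=p[:2]-[610.3,177.8];print(c@[.99,-.141],c@[.141,.99])"
```

```text
clock: 39.15
position: [590.8, 53.3, 210.9]
ee_rot: [-90.0, 0.1, -8.0]
force: [-0.7, -0.4, -0.7]
gripper_width: 0.668
[591.08481972  52.35745589 212.06617623]
-1.3356297564955366 -126.897459090952
```

View pics/c35.png

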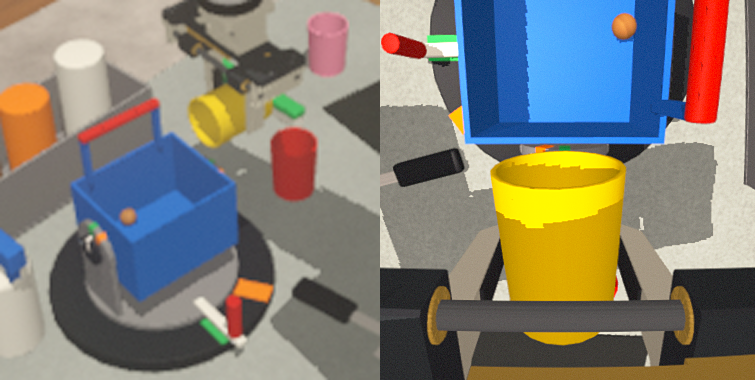

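```bash
python3 -m creep '[[[0,0.015,0.001,0,0.5],[0,0.025,0.001,0,0.5],[0,0.032,-0.0025,0,0.5],[0,0.039,-0.005,0,0.5],[0,0.0465,-0.0065,0,0.5],[0,0.0543,-0.0074,0,0.5],[0,0.062,-0.007,0,0.5],[0,0.0698,-0.0055,0,0.5],[0,0.077,-0.003,0,0.5],[0,0.0843,0,0,0.5],[0,0.0843,0,0,0.5]]]'; python3 -c "
from h import *
im,c=snap('wrist','w28.png');s=snap('side','s28.png')[0]
cv2.imwrite('pics/c36.png',np.hstack([cv2.resize(s[140:300,130:290],(380,380),interpolation=2),im[:380,75:450]]));p=manip.state()['position'];print(p)
c=p[:2]-[610.3,177.8];print(c@[.99,-.141],c@[.141,.99])"
```

```text
clock: 40.35
position: [591.3, 51.1, 127.7]
ee_rot: [-90.2, 0.0, -8.0]
force: [-4.2, -15.8, 6.8]
gripper_width: 0.671
[591.39113453  51.16479112 128.02512612]
-0.8642123614155426 -128.0350068200439
```

View pics/c36.png

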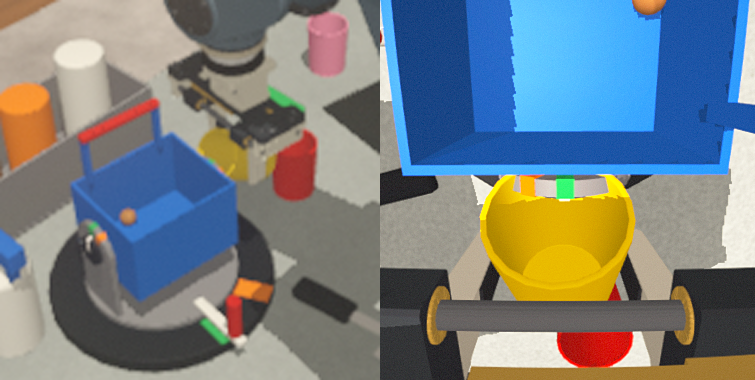

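```bash
python3 -m creep '[[[0,0,-0.015,0,0.5],[0,-0.01,-0.035,0,0.5],[0,-0.04,-0.06,0,0.5],[0,-0.08,-0.08,0,0.5],[0,-0.1,-0.1,0,0.5],[0,-0.1,-0.1,0,0.5]]]'; python3 -c "
from h import *
im,c=snap('wrist','w29.png');s=snap('side','s29.png')[0];sc=snap('scene','sc29.png')[0]
cv2.imwrite('pics/c37.png',np.hstack([cv2.resize(s[120:280,130:290],(380,380),interpolation=2),im[:380,75:450]]));cv2.imwrite('pics/c38.png',cv2.resize(sc[110:270,210:390],None,fx=3.6,fy=3.6,interpolation=2));to(414,-250,225,-8.1);to(414,-250,20,-8.1)"
```

```text
clock: 41.05
position: [578.5, -47.7, 230.7]
ee_rot: [-90.0, -0.3, -8.2]
force: [-0.7, 0.6, -0.9]
gripper_width: 0.675
shift [-0.1325  0.0017 -0.2258] turn 0.0004 psi -8.1 n>= 6.0
shift [-0.1321  0.2067 -0.2259] turn 0.0004 psi -8.1 n>= 7.0
```

View pics/c37.png

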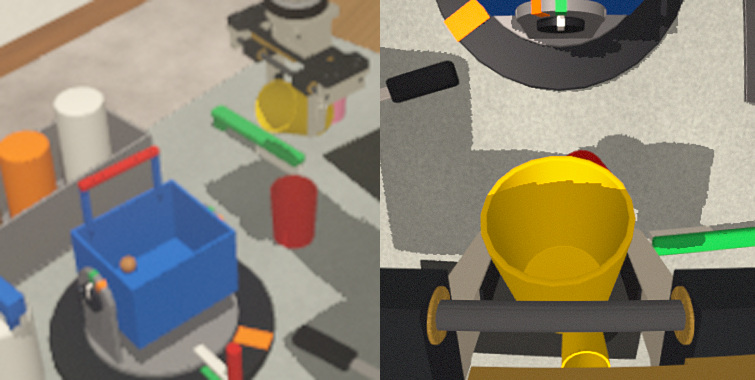

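View pics/c38.png

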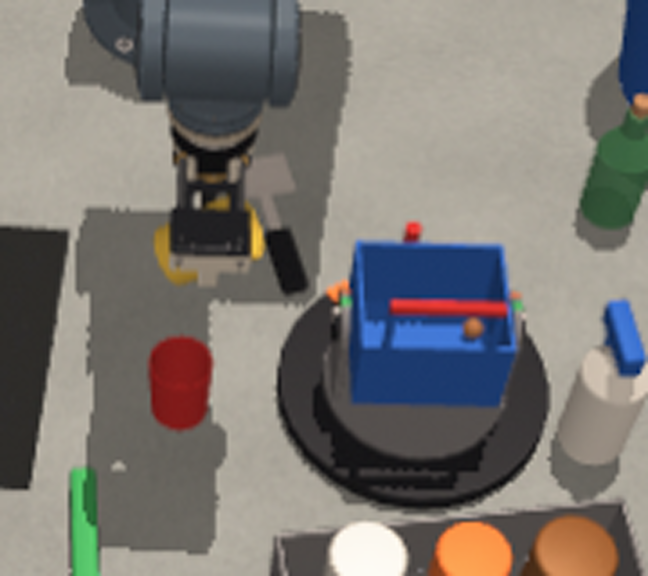

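```bash
python3 -c "
from h import *
c=manip.calibration('wrist');p=manip.state()['position'];G=np.array([p[0],p[1],p[2]+18.8])
P=[(558,155),(500,172),(481,218),(495,255),(530,280),(560,287),(600,272),(625,240),(634,212),(615,172)]
print(rimfit(c,G,[(x-305,y) for x,y in P]))"
```

```text
(array([ 54.91259448, 160.07459367,  22.2539533 ]), np.float64(4.1146984816327976e-27))
```

```bash
python3 -c "
from h import *
c=manip.calibration('wrist');p=manip.state()['position'];G=np.array([p[0],p[1],p[2]+18.8]);l=np.array([.139,.99,0]);z=np.array([0,0,1])
for b in(55,60):
  for th in range(20,71,10):
    t=np.radians(th);n=np.cos(t)*l-np.sin(t)*z;u=np.sin(t)*l+np.cos(t)*z;M=G+b*u
    print(b,th,proj(c,M+33*n)[1],proj(c,M-33*n)[1],proj(c,M-80*u+26*n)[1])"
```

```text
55 20 191.2 373.3 206.3
55 30 168.0 352.8 213.7
55 40 151.1 325.8 222.0
55 50 140.3 293.8 230.8
55 60 134.9 259.6 240.2
55 70 134.0 226.2 249.9
60 20 190.8 381.0 206.4
60 30 164.3 357.3 212.6
60 40 145.0 326.3 219.7
60 50 132.6 290.0 227.5
60 60 126.3 251.8 235.9
60 70 125.1 215.4 244.7
```

```bash
python3 -m creep '[[[-0.03,0,-0.045,0,0.5],[-0.06,0,-0.09,0,0.5],[-0.09,0,-0.135,0,0.5],[-0.12,0.01,-0.175,0,0.5],[-0.132,0.05,-0.186,0,0.5],[-0.132,0.1,-0.186,0,0.5],[-0.132,0.14,-0.186,0,0.5],[-0.132,0.17,-0.186,0,0.5],[-0.132,0.185,-0.186,0,0.5],[-0.132,0.185,-0.186,0,0.5]]]'; python3 -c "
from h import *
im,c=snap('wrist','w30.png');sc=snap('scene','sc30.png')[0];s=manip.state();print(s['position'],s['force'])
cv2.imwrite('pics/c39.png',np.hstack([cv2.resize(sc[140:240,160:260],(380,380),interpolation=2),im[:380,75:450]]))"
```

```text
clock: 42.2
position: [419.0, -209.4, 40.1]
ee_rot: [-89.8, 0.3, -8.0]
force: [1.2, 0.8, -0.6]
gripper_width: 0.669
[ 420.52240078 -210.56007315   42.6772745 ] [-1.02800463  0.12262266 -0.4578507 ]
```

View pics/c39.png

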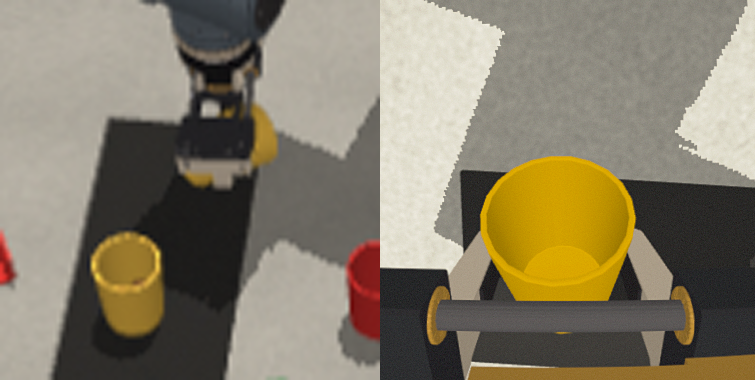

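```bash
python3 -m creep '[[[0,0.005,0,0,0.5],[0,0.01,0,0,0.5],[0,0.012,-0.006,0,0.5],[0,0.0125,-0.013,0,0.5],[0,0.013,-0.02,0,0.5],[0,0.014,-0.027,0,0.5],[0,0.016,-0.034,0,0.5],[0,0.019,-0.04,0,0.5],[0,0.019,-0.042,0,0.5]]]'; python3 -c "
from h import *
im,c=snap('wrist','w31.png');sc=snap('scene','sc31.png')[0];s=manip.state();print(s['position'],s['force'])
cv2.imwrite('pics/c40.png',np.hstack([cv2.resize(sc[140:240,160:260],(380,380),interpolation=2),im[:380,75:450]]))"
```

```text
clock: 43.2
position: [415.5, -253.8, 25.1]
ee_rot: [-90.0, -0.1, -8.1]
force: [0.9, 2.9, 10.5]
gripper_width: 0.658
[ 415.51817821 -253.74058277   25.10966261] [-0.84169284  0.50332573 11.75454471]
```

View pics/c40.png

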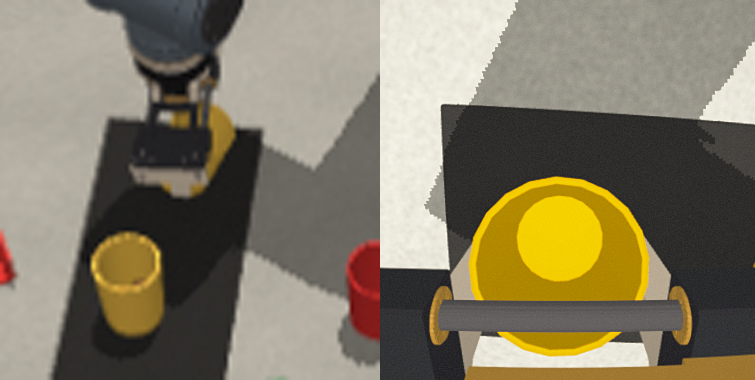

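```bash
python3 -m creep '[[[0,0.003,-0.003,0,0.5],[0,0.006,-0.006,0,0.5],[0,0.009,-0.009,0,0.5],[0,0.009,-0.009,0,0.5]]]'; python3 -c "
from h import *
im,c=snap('wrist','w32.png');s=manip.state();print(s['position'],s['force'])
cv2.imwrite('pics/c41.png',im[:380,75:450])"
```

```text
clock: 43.7
position: [415.4, -264.5, 17.2]
ee_rot: [-90.2, -0.3, -8.1]
force: [-3.6, -8.1, 22.5]
gripper_width: 0.656
[ 415.41042356 -264.4367572    17.27998865] [-3.35353422 -7.54594112 21.0656691 ]
```

View pics/c41.png

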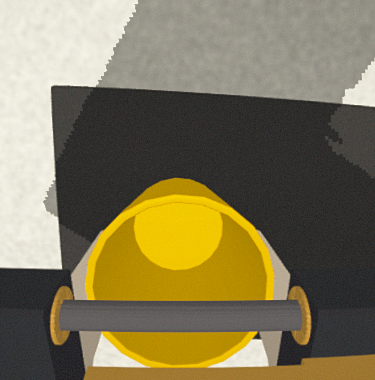

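```bash
python3 -m creep '[[[0,-0.001,0,0,0.8],[0,-0.001,0,0,1],[0,-0.001,0,0,1],[0,-0.03,0,0,1],[0,-0.08,0,0,1],[0,-0.13,0,0,1],[0,-0.18,-0.03,0,1],[0,-0.2,-0.05,0,1],[0,-0.2,-0.05,0,1]]]'; python3 -c "
from h import *
im,c=snap('wrist','w33.png');s=manip.state();print(s['position'],s['force'])
hsv=cv2.cvtColor(im,cv2.COLOR_BGR2HSV);m=((hsv[...,0]>20)&(hsv[...,0]<33)&(hsv[...,1]>140)).astype(np.uint8);m[290:]=0
for x in cv2.findContours(m,0,2)[0]:
    if cv2.contourArea(x)>500: print(cv2.boundingRect(x))"
```

```text
clock: 44.65
position: [407.3, -314.1, 218.5]
ee_rot: [-90.2, -0.3, -8.2]
force: [-0.7, 0.4, -0.8]
gripper_width: 1.002
[ 406.63144696 -312.29457167  216.01978083] [-0.63302574  0.8707038   0.44483584]
(365, 116, 89, 71)
(218, 85, 72, 72)
```

View pics/w33.png

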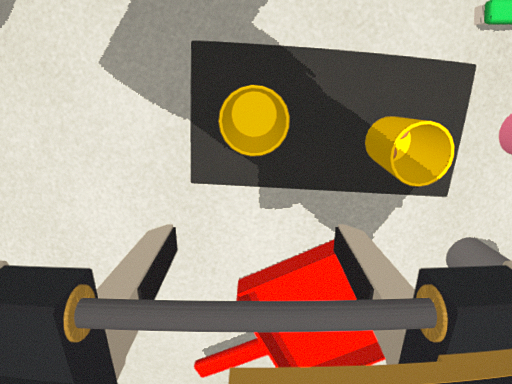

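```bash
python3 -c "
from h import *
c=manip.calibration('wrist');print(onz(c,254,121,89));p=onz(c,421,152.5,89);print(p);to(585.5,-320,150,-8.1)"
```

```text
[ 413.6 -256.8   89. ]
[ 570.1 -308.3   89. ]
shift [0.178  0.0664 0.0178] turn -0.001 psi -8.2 n>= 4.0
```

```bash
python3 -m creep '[[[0.04,0,0,0,1],[0.08,0.02,0.01,0,1],[0.12,0.04,0.015,0,1],[0.16,0.055,0.02,0,1],[0.16,0.055,0.02,0,1],[0.16,0.055,0.02,0,1]]]'; python3 -c "
from h import *
im,c=snap('wrist','w34.png');p=manip.state()['position'];print(p,proj(c,[570,-308,89]),proj(c,[585.5,-321,89]))"
```

```text
clock: 45.3
position: [567.1, -312.4, 157.5]
ee_rot: [-89.9, 0.2, -8.0]
force: [-0.3, 0.2, 0.5]
gripper_width: 1.001
[ 566.85506215 -312.98353116  158.69366792] [258.6 194.4] [280.  207.1]
```

View pics/w34.png

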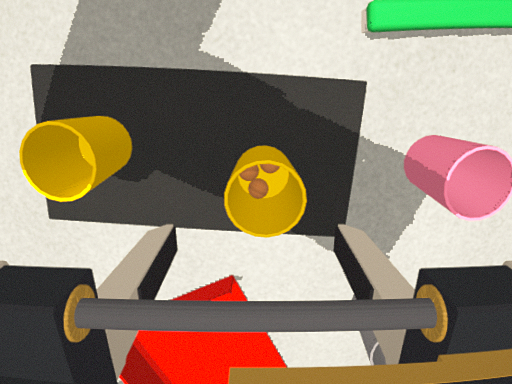

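```bash
python3 -c "
from h import *
c=manip.calibration('wrist');p=onz(c,265,196.5,89);print(p);to(p[0],p[1],63,-8.1)"
```

```text
[ 574.6 -311.5   89. ]
shift [0.0077 0.0957 0.0024] turn 0.001 psi -8.0 n>= 2.0
```

```bash
python3 -m creep '[[[0.008,0.03,0.0024,0,1],[0.008,0.07,0.0024,0,1],[0.008,0.0957,0.0024,0,1],[0.008,0.0957,0.0024,0,1],[0.008,0.0957,0.0024,0,0.5],[0.008,0.0957,0.0024,0,0.5],[0.008,0.0957,0.0024,0,0.5],[0.008,0.0957,0.0024,0,0.5],[0.008,0.07,0.0024,0,0.5],[0.008,0.03,0.0024,0,0.5],[0.008,-0.02,0.0024,0,0.5],[0.008,-0.06,0.0024,0,0.5]]]'; python3 -m creep '[[[0,-0.035,0,0,0.5],[0,-0.035,0,0,0.5]]]'; python3 -c "
from h import *
im,c=snap('wrist','w35.png');to(590.9,44,254,-8.1);print(manip.state()['position'])"
```

```text
clock: 46.55
position: [576.1, -312.7, 223.2]
ee_rot: [-90.0, -0.1, -8.1]
force: [0.1, -0.0, -0.7]
gripper_width: 0.688
clock: 46.75
position: [577.4, -313.6, 261.1]
ee_rot: [-90.2, -0.5, -8.1]
force: [-0.1, -0.6, -0.9]
gripper_width: 0.684
shift [-0.036   0.0029  0.3555] turn 0.0004 psi -8.1 n>= 8.0
[ 576.59143043 -313.05758933  257.67921991]
```

View pics/w35.png

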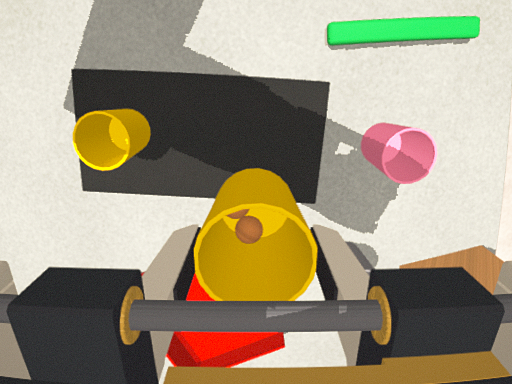

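```bash
python3 -m creep '[[[-0.003,0,0.03,0,0.5],[-0.007,0,0.07,0,0.5],[-0.012,0,0.115,0,0.5],[-0.016,0,0.16,0,0.5],[-0.021,0,0.205,0,0.5],[-0.026,0,0.25,0,0.5],[-0.03,0,0.295,0,0.5],[-0.034,0,0.33,0,0.5],[-0.036,0.003,0.35,0,0.5],[-0.036,0.003,0.3555,0,0.5],[-0.036,0.003,0.3555,0,0.5],[-0.036,0.003,0.3555,0,0.5]]]'; python3 -c "
from h import *
im,c=snap('wrist','w36.png');s=snap('side','s36.png')[0]
cv2.imwrite('pics/c42.png',np.hstack([cv2.resize(s[120:300,130:310],(380,380),interpolation=2),im[:380,75:450]]));p=manip.state()['position'];print(p)
q=p[:2]-[610.3,177.8];print(q@[.99,-.141],q@[.141,.99])
for u,v in((256,121),(165,121),(345,121)):
    r=onz(c,u,v,175)[:2]-[610.3,177.8];print(r@[.99,-.141],r@[.141,.99])"
```

```text
clock: 48.0
position: [590.1, 43.3, 251.6]
ee_rot: [-90.0, 0.0, -8.1]
force: [-0.6, 0.2, -1.2]
gripper_width: 0.687
[590.23524632  43.14846915 251.86965293]
-0.8782402939234611 -136.1341458146999
-0.6539999999999306 -74.8392
-70.60019999999997 -74.4984
67.79340000000002 -74.5854
```

View pics/c42.png

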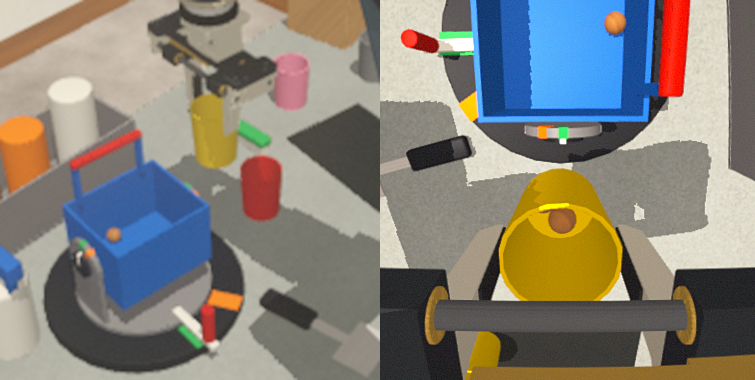

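```bash
python3 -m creep '[[[0,0.016,0.006,0,0.5],[0,0.032,0.016,0,0.5],[0,0.032,0.023,0,0.5],[0,0.032,0.029,0,0.5],[0,0.0306,0.037,0,0.5],[0,0.0298,0.045,0,0.5],[0,0.0297,0.0535,0,0.5],[0,0.0318,0.0648,0,0.5],[0,0.035,0.076,0,0.5],[0,0.0411,0.085,0,0.5],[0,0.0472,0.0937,0,0.5],[0,0.0472,0.0937,0,0.5]]]'; python3 -m creep '[[[0,0.006,0.004,0,0.5],[0,0.0117,0.008,0,0.5],[0,0.0165,0.0078,0,0.5],[0,0.0215,0.0072,0,0.5],[0,0.0255,0.0065,0,0.5],[0,0.0295,0.006,0,0.5],[0,0.033,0.0065,0,0.5],[0,0.036,0.0075,0,0.5],[0,0.039,0.009,0,0.5],[0,0.0425,0.011,0,0.5],[0,0.0435,0.0125,0,0.5],[0,0.0435,0.0125,0,0.5]]]'; python3 -c "
from h import *
im,c=snap('wrist','w37.png');s=snap('side','s37.png')[0];sc=snap('scene','sc37.png')[0]
cv2.imwrite('pics/c43.png',np.hstack([cv2.resize(sc[140:220,280:360],(380,380),interpolation=2),im[:380,75:450]]));p=manip.state()['position'];print(p)
c=p[:2]-[610.3,177.8];print(c@[.99,-.141],c@[.141,.99])"
```

```text
clock: 49.3
position: [603.2, 138.5, 203.8]
ee_rot: [-90.0, 0.1, -8.0]
force: [-0.5, -1.1, 2.7]
gripper_width: 0.685
clock: 50.5
position: [605.9, 149.8, 161.9]
ee_rot: [-90.0, -0.1, -8.1]
force: [1.3, 0.1, 6.3]
gripper_width: 0.684
[605.83235187 149.75712007 161.92245085]
-0.4689255784625155 -28.392389516904537
```

View pics/c43.png

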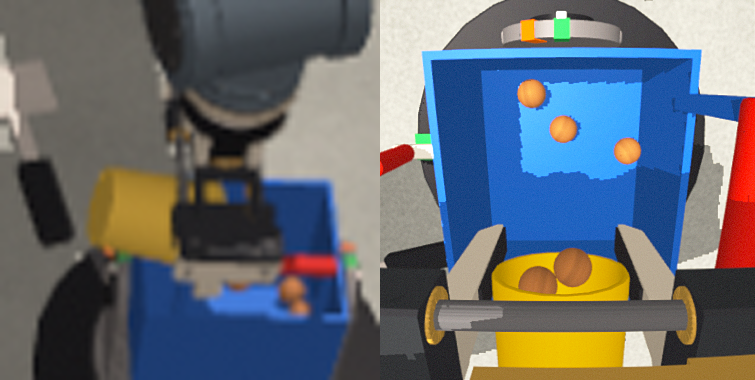

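```bash
python3 -m creep '[[[0,0,0,0,0.5],[0,0,0,0,0.5],[0,0,0,0,0.5],[0,0,0,0,0.5],[0,0,0,0,0.5]]]'; python3 -c "
from h import *
im,c=snap('wrist','w38.png');s=snap('side','s38.png')[0]
cv2.imwrite('pics/c44.png',np.hstack([cv2.resize(s[140:260,150:270],(380,380),interpolation=2),im[:380,75:450]]))"
```

```text
clock: 51.15
position: [605.8, 149.7, 161.9]
ee_rot: [-89.9, -0.1, -8.1]
force: [-0.3, -0.3, 6.9]
gripper_width: 0.687
```

View pics/c44.png

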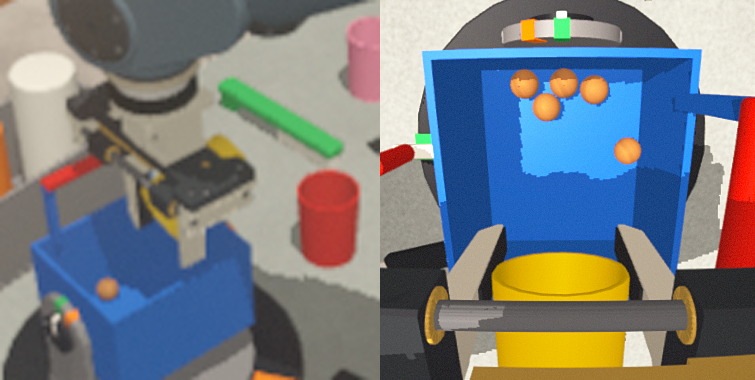

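```bash
python3 -c "
from h import *
to(470,-60,240,-8.1);to(470,-60,9,-8.1)"; python3 -m creep '[[[0,-0.03,0,0,0.5],[0,-0.075,0,0,0.5],[-0.02,-0.079,-0.04,0,0.5],[-0.045,-0.079,-0.085,0,0.5],[-0.065,-0.079,-0.13,0,0.5],[-0.085,-0.079,-0.175,0,0.5],[-0.106,-0.05,-0.225,0,0.5],[-0.106,0,-0.225,0,0.5],[-0.106,0.05,-0.225,0,0.5],[-0.106,0.1,-0.225,0,0.5],[-0.106,0.12,-0.225,0,0.5],[-0.106,0.135,-0.225,0,0.5]]]'; python3 -c "
from h import *
to(470,-60,9,-8.1)"
```

```text
shift [-0.1048 -0.0784 -0.2267] turn 0.0002 psi -8.1 n>= 6.0
shift [-0.1052  0.1526 -0.2269] turn 0.0002 psi -8.1 n>= 6.0
clock: 52.45
position: [466.9, -57.9, 23.5]
ee_rot: [-90.0, 0.2, -8.1]
force: [1.1, -0.3, 0.0]
gripper_width: 0.689
shift [ 0.0035  0.0145 -0.0016] turn -0.0004 psi -8.1 n>= 1.0
```

```bash
python3 -m creep '[[[0,0.009,0,0,0.5],[0,0.014,0,0,0.5],[0,0.0175,0,0,0.5],[0,0.0175,0,0,0.5],[0,0.0175,0,0,0.8],[0,0.0175,0,0,1],[0,0.0175,0,0,1],[0,0.0175,-0.015,0,1],[0,0.0165,-0.03,0,1],[0,0.0155,-0.045,0,1],[0,0.0145,-0.056,0,1],[0,0.0145,-0.056,0,1]]]'; python3 -c "
from h import *
im,c=snap('wrist','w39.png');s=manip.state();print(s['position'],s['force'])"
```

```text
clock: 53.65
position: [460.8, -114.8, 12.1]
ee_rot: [-90.0, -0.0, -8.2]
force: [0.9, -0.6, 0.1]
gripper_width: 1.002
[ 460.78981564 -114.1228152    11.96989776] [-0.72238976 -0.27988029  0.3353881 ]
```

View pics/w39.png

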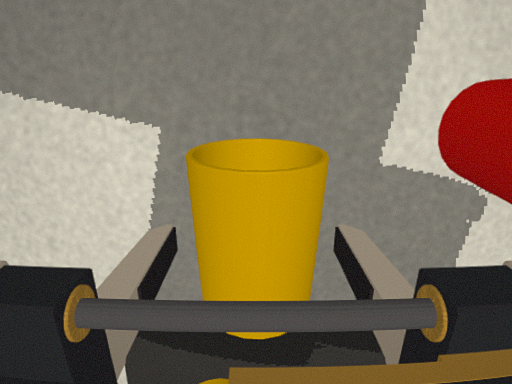

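```bash
python3 -m creep '[[[0,0,0,0,0.6],[0,0,0,0,0.5],[0,0,0,0,0.5],[0,0,0,0,0.5],[0,-0.03,0,0,0.5],[0,-0.08,0,0,0.5],[0,-0.13,0,0,0.5],[0,-0.18,0,0,0.5],[0,-0.21,0,0,0.5],[0,-0.22,0,0,0.5]]]'; python3 -c "
from h import *
p=manip.state();print(p['position'],p['gripper_width'])
C=np.array([610.3,177.8]);q=C+np.array([.141,.99])*-128;print(q);to(q[0],q[1],214,-8.1)"
```

```text
clock: 54.7
position: [461.7, -114.0, 234.9]
ee_rot: [-90.1, -0.3, -8.1]
force: [-0.4, 0.1, -2.1]
gripper_width: 0.664
[ 461.66974423 -114.0178892   234.85602769] 0.6644281482338344
[592.252  51.08 ]
shift [0.106  0.0212 0.1818] turn 0.0006 psi -8.1 n>= 5.0
```

```bash
python3 -m creep '[[[0.025,0,0.03,0,0.5],[0.055,0,0.08,0,0.5],[0.08,0.005,0.12,0,0.5],[0.1,0.01,0.16,0,0.5],[0.106,0.021,0.182,0,0.5],[0.106,0.021,0.182,0,0.5],[0.106,0.021,0.182,0,0.5]]]'; python3 -m creep '[[[0,0.015,0.002,0,0.5],[0,0.025,0.002,0,0.5],[0,0.032,-0.0015,0,0.5],[0,0.039,-0.004,0,0.5],[0,0.0465,-0.0055,0,0.5],[0,0.0543,-0.0065,0,0.5],[0,0.062,-0.0065,0,0.5],[0,0.0698,-0.006,0,0.5],[0,0.077,-0.005,0,0.5],[0,0.0843,-0.003,0,0.5],[0,0.092,-0.003,0,0.5],[0,0.092,-0.003,0,0.5]]]'; python3 -c "
from h import *
im,c=snap('wrist','w40.png')
cv2.imwrite('pics/c45.png',im[:380,75:450]);p=manip.state();print(p['position'],p['force'])
c=p['position'][:2]-[610.3,177.8];print(c@[.99,-.141],c@[.141,.99])"
```

```text
clock: 55.4
position: [590.5, 51.5, 209.3]
ee_rot: [-90.0, 0.2, -8.0]
force: [-0.7, -1.3, -0.5]
gripper_width: 0.664
clock: 56.6
position: [590.4, 47.7, 117.5]
ee_rot: [-90.1, 0.1, -8.1]
force: [0.0, -7.3, -2.1]
gripper_width: 0.652
[590.42674986  47.70007811 117.65040545] [ 0.48338838 -6.60437499 -3.69377648]
-1.330428649797125 -131.60105094243082
```

View pics/c45.png

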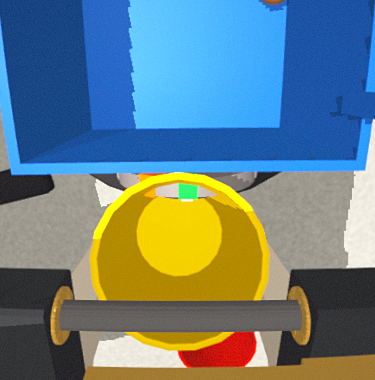

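```bash
python3 -m creep '[[[0,-0.005,0,0,0.5],[0,-0.01,0,0,0.5]]]'; python3 -c "
from h import *
im,c=snap('wrist','w41.png');s=snap('side','s41.png')[0];sc=snap('scene','sc41.png')[0]
cv2.imwrite('pics/c46.png',np.hstack([cv2.resize(sc[140:240,270:370],(380,380),interpolation=2),im[:380,75:450]]));p=manip.state();print(p['position'],p['force'])"
```

```text
clock: 56.85
position: [590.7, 48.8, 128.6]
ee_rot: [-90.0, 0.0, -8.1]
force: [-1.2, 0.2, -0.9]
gripper_width: 0.649
[591.08418313  48.78432011 129.19851712] [-0.37096958  1.23367206 -1.24047734]
```

View pics/c46.png

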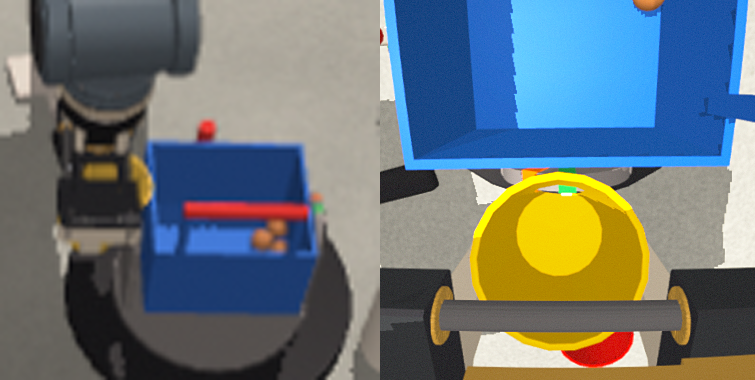

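```bash
python3 -m creep '[[[0,-0.02,0,0,0.5],[0,-0.045,0,0,0.5],[0,-0.06,-0.02,0,0.5],[0,-0.08,-0.05,0,0.5],[0,-0.09,-0.08,0,0.5],[0,-0.09,-0.08,0,0.5]]]'; python3 -c "
from h import *
im,c=snap('wrist','w42.png');s=snap('side','s42.png')[0];
cv2.imwrite('pics/c47.png',np.hstack([cv2.resize(s[120:280,130:290],(380,380),interpolation=2),im[:380,75:450]]));to(574,-300,215,-8.1);to(574,-300,45,-8.1)"
```

```text
clock: 57.6
position: [579.9, -33.2, 220.4]
ee_rot: [-90.0, -0.2, -8.2]
force: [0.4, 0.1, -1.7]
gripper_width: 0.652
shift [ 0.0326  0.0036 -0.2673] turn -0.0007 psi -8.1 n>= 6.0
shift [ 0.0326  0.1736 -0.2674] turn -0.0007 psi -8.1 n>= 7.0
```

View pics/c47.png

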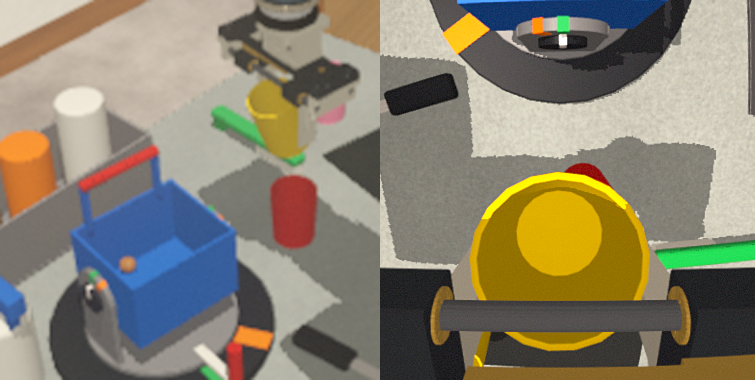

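```bash
python3 -m creep '[[[0.005,0,-0.045,0,0.5],[0.01,0,-0.095,0,0.5],[0.016,0,-0.145,0,0.5],[0.022,0,-0.195,0,0.5],[0.028,0.01,-0.24,0,0.5],[0.0326,0.05,-0.267,0,0.5],[0.0326,0.1,-0.267,0,0.5],[0.0326,0.14,-0.267,0,0.5],[0.0326,0.174,-0.267,0,0.5],[0.0326,0.185,-0.267,0,0.5],[0.0326,0.194,-0.267,0,0.5],[0.0326,0.194,-0.267,0,0.5]]]'; python3 -m creep '[[[0,0.003,-0.003,0,0.5],[0,0.006,-0.006,0,0.5],[0,0.009,-0.009,0,0.5],[0,0.0095,-0.011,0,0.5]]]'; python3 -c "
from h import *
im,c=snap('wrist','w43.png')
cv2.imwrite('pics/c48.png',im[:380,75:450]);p=manip.state();print(p['position'],p['force'])"
```

```text
clock: 58.9
position: [575.1, -299.6, 25.6]
ee_rot: [-90.0, -0.1, -8.0]
force: [-0.2, 0.1, 0.5]
gripper_width: 0.653
clock: 59.3
position: [574.7, -311.8, 18.4]
ee_rot: [-90.1, -0.3, -8.1]
force: [0.4, 1.3, 11.6]
gripper_width: 0.64
[ 574.72489428 -311.89871404   18.31623959] [-1.23011608 -1.21362486 11.98104399]
```

View pics/c48.png

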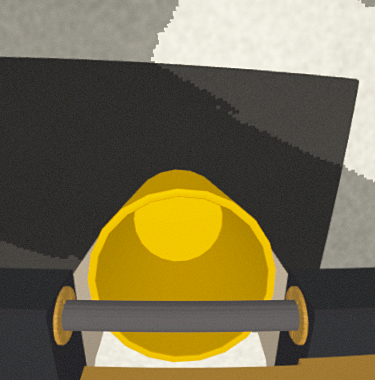

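Near upright now; release and check.

```bash
python3 -m creep '[[[0,0,0,0,0.8],[0,0,0,0,1],[0,0,0,0,1],[0,-0.03,0,0,1],[0,-0.08,0,0,1],[0,-0.13,0,0,1],[-0.04,-0.18,-0.03,0,1],[-0.07,-0.22,-0.06,0,1],[-0.09,-0.25,-0.09,0,1],[-0.09,-0.25,-0.09,0,1]]]'; python3 -c "
from h import *
im,c=snap('wrist','w44.png');sc=snap('scene','sc44.png');print(manip.state()['position'])"
```

```text
clock: 60.35
position: [469.8, -388.8, 268.7]
ee_rot: [-90.1, -0.2, -8.1]
force: [0.5, -0.1, -1.5]
gripper_width: 0.999
[ 470.29238554 -389.01694303  268.21109413]
```

View pics/w44.png

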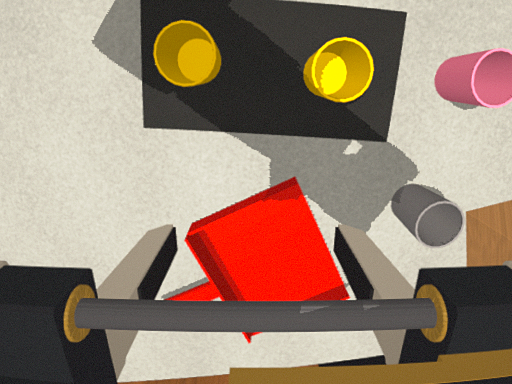

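View pics/sc44.png

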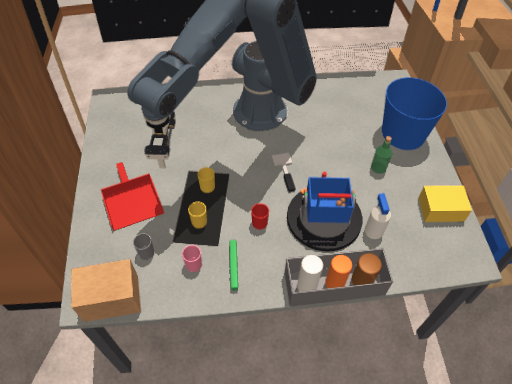

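```bash
python3 -c "
from h import *
to(671.3,168.7,330,-8.1)"
```

```text
shift [ 0.1195 -0.0631  0.5805] turn -0.002 psi -8.2 n>= 12.0
```

```bash
python3 -m creep '[[[0,-0.03,0.01,0,1],[0,-0.063,0.04,0,1],[0.01,-0.063,0.085,0,1],[0.02,-0.063,0.13,0,0.9],[0.03,-0.063,0.175,0,0.8],[0.04,-0.063,0.22,0,0.7],[0.05,-0.063,0.265,0,0.6],[0.06,-0.063,0.31,0,0.5],[0.07,-0.063,0.355,0,0.45],[0.08,-0.063,0.4,0,0.45],[0.09,-0.063,0.445,0,0.45],[0.1,-0.063,0.49,0,0.45]]]'; python3 -m creep '[[[0.01,0,0.045,0,0.45],[0.0195,0,0.08,0,0.45],[0.0195,0,0.0905,0,0.45],[0.0195,0.04,0.0905,0,0.45],[0.0195,0.07,0.0905,0,0.45],[0.0195,0.07,0.0905,0,0.45],[0.0195,0.07,0.0905,0,0.45]]]';python3 -c "
from h import *
im,c=snap('wrist','w45.png');s=snap('side','s45.png')[0]
cv2.imwrite('pics/c49.png',np.hstack([cv2.resize(s[130:290,130:290],(380,380),interpolation=2),im[:380,75:450]]));to(671.3,168.7,217,-8.1)"
```

```text
clock: 61.65
position: [639.0, 87.3, 326.9]
ee_rot: [-90.0, 0.1, -8.0]
force: [0.4, -0.2, 0.6]
gripper_width: 0.449
clock: 62.35
position: [670.8, 171.1, 258.6]
ee_rot: [-90.0, 0.0, -8.1]
force: [0.3, 0.6, 0.4]
gripper_width: 0.449
shift [-0.      0.0434 -0.0024] turn 0.0002 psi -8.1 n>= 1.0
```

View pics/c49.png

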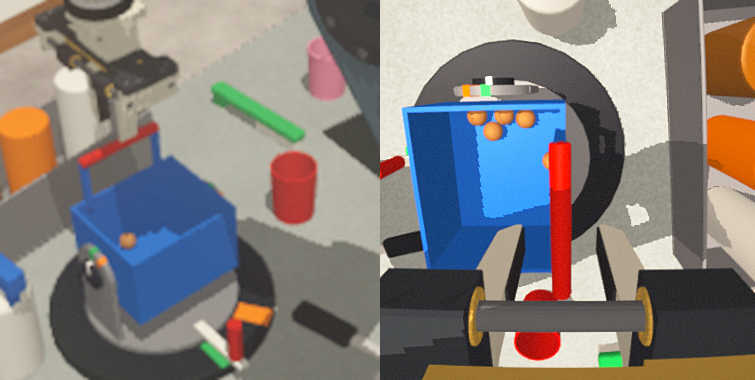

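```bash
python3 -m creep '[[[0,0.025,-0.001,0,0.45],[0,0.043,-0.001,0,0.45],[0,0.043,-0.001,0,0.3],[0,0.043,-0.001,0,0],[0,0.043,-0.001,0,0],[0,0.043,-0.001,0,0],[0,0.043,-0.001,0,0]]]'; python3 -m creep '[[[-0.0049,-0.0026,0,0,0],[-0.0098,-0.0049,0,0,0],[-0.0148,-0.007,0,0,0],[-0.0198,-0.0089,0,0,0],[-0.025,-0.0106,0,0,0],[-0.0304,-0.012,0,0,0],[-0.0358,-0.0132,0,0,0],[-0.0411,-0.0142,0,0,0],[-0.0465,-0.0149,0,0,0],[-0.0518,-0.0155,0,0,0],[-0.0574,-0.0157,0,0,0],[-0.0628,-0.0158,0,0,0]]]'; python3 -m creep '[[[0,0,0,0,0],[0,0,0,0,0]]]';python3 -c "
from h import *
s=snap('side','s46.png')[0];cv2.imwrite('pics/c50.png',cv2.resize(s[170:300,120:250],None,fx=4.6,fy=4.6,interpolation=2));p=manip.state()['position'];print(p)
q=p[:2]-[610.3,177.8];a=-(q@[.99,-.141]);print(a,p[2]+18.8-125,np.degrees(np.arctan2(a,p[2]+18.8-125))+29)"
```

```text
clock: 63.15
position: [671.3, 170.1, 216.7]
ee_rot: [-90.0, -0.1, -8.1]
force: [-0.0, -0.0, 4.6]
gripper_width: 0.14
clock: 64.35
position: [609.3, 178.6, 232.3]
ee_rot: [-90.0, -0.2, -8.1]
force: [4.1, -1.8, 4.7]
gripper_width: 0.138
clock: 64.55
position: [608.5, 178.7, 232.1]
ee_rot: [-90.0, -0.0, -8.1]
force: [-0.0, -3.2, 7.9]
gripper_width: 0.139
[608.51789463 178.72688948 232.12777342]
1.8949757305965946 125.92777342244997 29.862128460005582
```

View pics/c50.png

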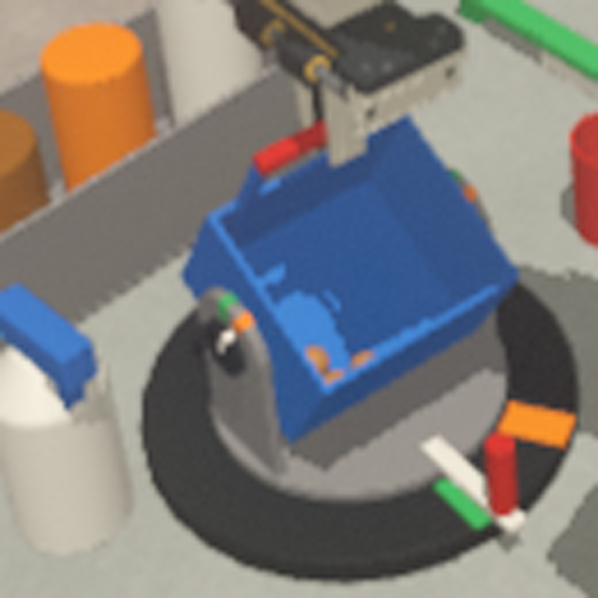

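```bash
python3 -m creep '[[[0,0,0,0,0.3],[0,0,0,0,0.45],[0,0,0,0,0.45],[0,-0.03,0,0,0.5],[0,-0.07,0,0,0.5],[0,-0.1,0,-0.1,0.5],[-0.03,-0.1,0,-0.23,0.5],[-0.07,-0.1,0,-0.36,0.5],[-0.11,-0.1,0,-0.5,0.5],[-0.14,-0.1,0,-0.64,0.5],[-0.145,-0.1,0,-0.78,0.5],[-0.145,-0.1,0,-0.92,0.5]]]'; python3 -m creep '[[[0,0,0,-0.13,0.5],[0,0,0,-0.26,0.5],[0,0,0,-0.39,0.5],[0,0,0,-0.52,0.5],[0,0,0,-0.65,0.5],[0,0,0,-0.65,0.5]]]'; python3 -c "
from h import *
im,c=snap('wrist','w47.png');print(proj(c,[462,199.2,94]));to(462,199.2,63.4,81.6)"
```

```text
clock: 65.8
position: [463.8, 199.5, 331.3]
ee_rot: [-90.0, 0.0, 45.0]
force: [-0.3, 0.1, -0.4]
gripper_width: 0.499
clock: 66.4
position: [464.8, 199.2, 330.9]
ee_rot: [-90.0, 0.0, 82.0]
force: [-0.5, -0.4, -0.5]
gripper_width: 0.501
[254.2 153.5]
shift [-0.0004  0.2675  0.0027] turn 0.0021 psi 81.7 n>= 6.0
```

View pics/w47.png

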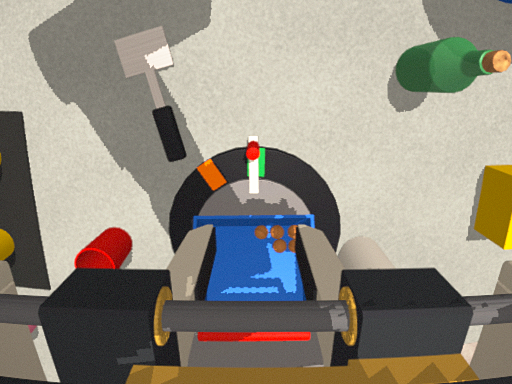

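```bash
python3 -c "
from h import *
c=manip.calibration('wrist');im=cv2.imread('pics/w47.png');C=np.array([610.3,177.8])
hsv=cv2.cvtColor(im,cv2.COLOR_BGR2HSV);o=((hsv[...,0]>5)&(hsv[...,0]<20)&(hsv[...,1]>180)&(hsv[...,2]>150)).astype(np.uint8);o[:150]=0;o[200:]=0;o[:,240:]=0
ys,xs=np.nonzero(o);p=onz(c,xs.mean(),ys.mean(),22)[:2]-C;print('orange',xs.mean(),ys.mean(),np.degrees(np.arctan2(*p[::-1]))%360,np.hypot(*p))
g=((hsv[...,0]>50)&(hsv[...,0]<80)&(hsv[...,1]>130)).astype(np.uint8);g[:140]=0;g[190:]=0;ys,xs=np.nonzero(g[:,235:280]);print('green',xs.min()+235,xs.max()+235,ys.min(),ys.max())
for x in(xs.min()+235,xs.max()+236): p=onz(c,x,162,22)[:2]-C;print(np.degrees(np.arctan2(*p[::-1])),np.hypot(*p))
w=(hsv[...,1]<40)&(hsv[...,2]>225)
for v in(168,178,186):
  x=np.nonzero(w[v,240:270])[0]+240
  if len(x): p=onz(c,x.mean()+.0,v,34)[:2]-C;print('arm',v,x.min(),x.max(),np.degrees(np.arctan2(*p[::-1])))
"
```

```text
orange 211.1425485961123 174.2937365010799 205.43724494686185 122.69445790254747
green 247 265 148 176
177.1890440314594 122.34721083866188
163.38989038531417 123.13829623638613
arm 168 249 257 172.81946450227986
arm 178 250 257 172.6033739564421
arm 186 249 258 172.76828772319595
```

```bash
python3 -m creep '[[[0,0.05,0.002,0,0.5],[0,0.1,0.002,0,0.5],[-0.001,0.15,0.002,0,0.5],[-0.001,0.2,0.002,0,0.5],[-0.001,0.24,0.002,0,0.5],[-0.001,0.2675,0.002,0,0.5],[-0.001,0.2675,0.002,0,0.5],[-0.001,0.2675,0.002,0,0],[-0.001,0.2675,0.002,0,0],[-0.001,0.2675,0.002,0,0],[-0.001,0.2675,0.002,0,0],[-0.001,0.2675,0.002,0,0]]]'; python3 -m creep '[[[0,0,0,0,0]]]'
```

```text
clock: 67.65
position: [463.4, 198.6, 64.6]
ee_rot: [-90.1, -0.0, 81.9]
force: [-1.8, -0.6, 8.5]
gripper_width: 0.191
clock: 67.75
position: [463.4, 198.6, 64.6]
ee_rot: [-90.1, -0.0, 81.9]
force: [-1.5, -1.1, 9.0]
gripper_width: 0.186
```

```bash
python3 -m creep '[[[-0.0106,0,-0.0004,-0.0709,0],[-0.0212,0,-0.0015,-0.1418,0],[-0.0317,0,-0.0034,-0.2127,0],[-0.042,0,-0.006,-0.2836,0],[-0.052,0,-0.0093,-0.3545,0],[-0.062,0,-0.0134,-0.4254,0],[-0.0713,0,-0.0181,-0.4963,0],[-0.0821,0,-0.0245,-0.579,0],[-0.0821,0,-0.0245,-0.579,0],[-0.0821,0,-0.0245,-0.579,0]]]'; python3 -m creep '[[[0,0,0,0,0.4],[0,0,0,0,0.5],[0,0,0,0,0.5],[0,-0.04,0,0,0.5],[0,-0.09,0,0,0.5],[0,-0.14,0,0,0.5],[0,-0.19,0,0,0.5],[0,-0.24,0,0,0.5],[0,-0.26,0,0,0.5],[0,-0.26,0,0,0.5]]]'; python3 -c "
from h import *
c0=manip.calibration('wrist');im,c=snap('wrist','w48.png');s=snap('side','s48.png')[0];snap('scene','sc48.png')
C=np.array([610.3,177.8])
cv2.imwrite('pics/c51.png',np.hstack([cv2.resize(s[160:300,120:260],(380,380),interpolation=2),im[:380,75:450]]))
hsv=cv2.cvtColor(im,cv2.COLOR_BGR2HSV);o=((hsv[...,0]>5)&(hsv[...,0]<20)&(hsv[...,1]>180)&(hsv[...,2]>150)).astype(np.uint8);o[:120]=0;o[200:]=0;ys,xs=np.nonzero(o);print('orange',xs.min(),xs.max(),ys.min(),ys.max())
for x in(xs.min(),xs.max()+1): p=onz(c,x,ys.mean(),22)[:2]-C;print(np.degrees(np.arctan2(*p[::-1]))%360,np.hypot(*p))
w=(hsv[...,1]<40)&(hsv[...,2]>225)
for v in(165,170,176,182):
  x=np.nonzero(w[v,235:280])[0]+235
  if len(x): p=onz(c,x.mean(),v,34)[:2]-C;print('arm',v,x.min(),x.max(),np.degrees(np.arctan2(*p[::-1]))%360)"
```

```text
clock: 68.75
position: [476.1, 113.4, 64.6]
ee_rot: [-90.1, 0.0, 115.0]
force: [-2.3, -1.6, 10.1]
gripper_width: 0.185
clock: 69.75
position: [476.5, 113.9, 326.5]
ee_rot: [-90.3, 0.1, 115.1]
force: [0.7, -0.2, -0.4]
gripper_width: 0.499
orange 247 264 147 176
211.34265935755175 121.88670969387923
198.30125396170334 121.96938140369488
arm 165 252 259 205.17568711906048
arm 170 252 259 205.17121270069842
arm 176 252 259 205.1684781722314
arm 182 252 260 204.72364261594376
```

View pics/c51.png

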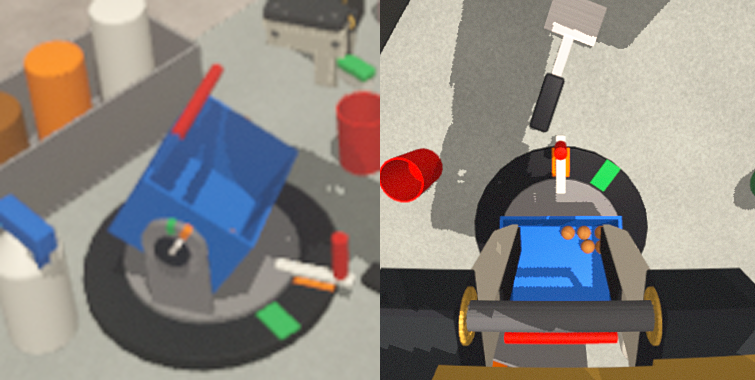

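```bash
python3 -m creep '[[[0,-0.02,0.03,0,0.5],[0,-0.04,0.07,0,0.7],[0,-0.05,0.1,0,0.9],[0,-0.05,0.1,0,1]]]'; python3 -c "
from h import *
im=snap('wrist','w49.png')[0];s=snap('side','s49.png')[0];sc=snap('scene','sc49.png')[0]
cv2.imwrite('pics/c52.png',np.hstack([cv2.resize(s[170:290,120:240],(390,390),interpolation=2),cv2.resize(im[190:320,190:320],(390,390),interpolation=2)]))
cv2.imwrite('pics/c53.png',cv2.resize(sc,None,fx=1.5,fy=1.5))"
```

```text
clock: 70.3
position: [383.1, 70.6, 373.8]
ee_rot: [-90.0, 0.0, 115.0]
force: [0.8, -0.7, 0.1]
gripper_width: 0.706
```

View pics/c52.png

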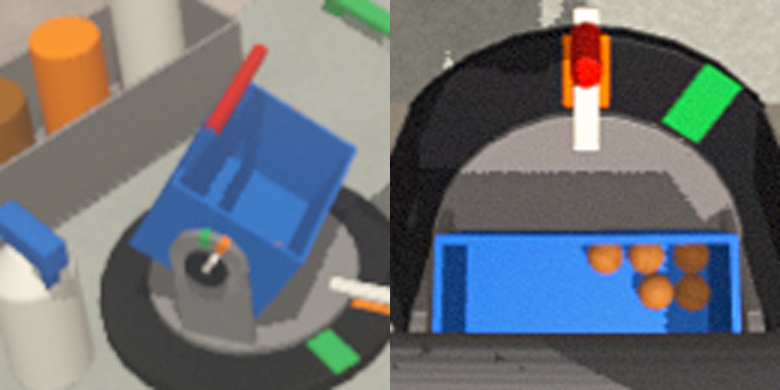

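View pics/c53.png

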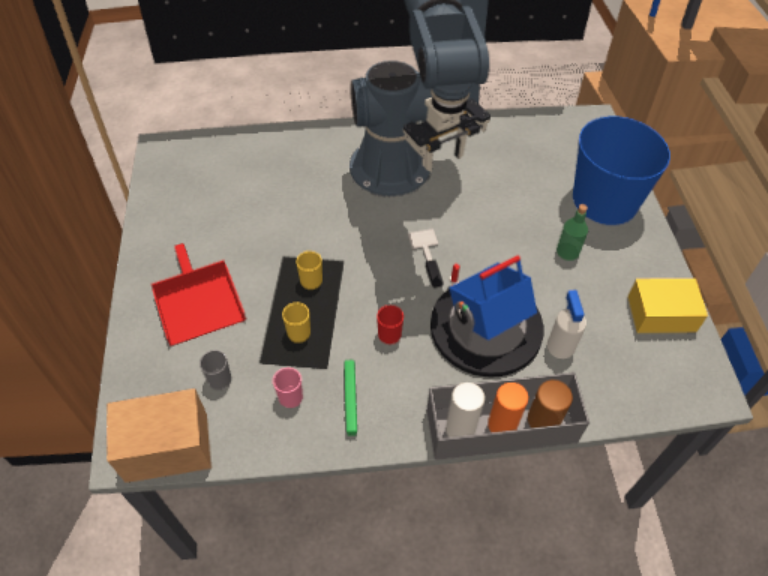

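```bash
python3 -c "
from h import *
print(manip.close_job())"
```

```text
the job is handed in; nothing more can be done
None
```

The job is handed in, at about 70 s of the 210 s allowed. All five balls I could see (two in the near cup, three in the far cup) are in the bin, and both cups stand upright and empty on the mat.

**How it was done:** I swivelled the caddy to the green mark and set the bin upright. The arm only moves with the tool pointing straight down, so I emptied each cup by tipping it over the bin's side wall. I righted each cup by laying it on the table, gripping it again near its foot, pushing its mouth up against the same side wall, and pressing it level on the mat.

**Last checks:**
- **Tilt:** the bin measured about 29.9° when I let go of the bar, and in the last picture the white hub line points at the orange tick.
- **Swivel:** the pointer arm is within about 0.5° of the centre of the orange mark.
- **Balls:** all five show inside the bin in the last picture.
- **Other things:** the dustpan, bottle, sprayer, brush, scraper and look-alike cups look unmoved in the last pictures.

**Where it was less clean:**
- **First cup:** my first try did not pour because the grip was too low. I stood the cup on the table with its balls still in it and gripped it again near the rim.
- **Contact with the caddy:** righting the first cup pressed on the caddy with about 16 N. By the time I tilted the bin forward, the pointer had drifted 1–2° off the centre of the green mark, still over the mark.
- **Second cup:** it was about 1.5 cm from where I first measured it. That could be the announced knock or measurement error; I measured its position again before gripping it.

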